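Fetch the vial tray from under the stack and load the reader

TASK

The orange vial tray at the bottom of the stack on the yellow stand is needed on the reader: unstack from the top, setting the brown jar and the blue case aside on the white side mat and laying the two glass spacer plates in a pile of their own on the black rubber strip, each centred on the strip and lined up with it, where they stay. Then lay the orange tray on the reader's teal platen, centred and lined up with it. Finally put the blue case back, centred and lined up on the yellow stand, and stand the jar in the middle of the case; keep the jar upright throughout.

Things in the scene. Friction and masses are not known exactly. Their poses are not given: they have to be found in the camera images.
- jar: Loose. Round closed sample jar, brown with a white cap, 46 mm diameter, 48 mm tall, about 0.09 kg. Top of the stack at the start. Origin: centre of its underside, z up.
- plate_short: Loose. Short spacer plate of rose-pink frosted glass, 64 mm (its x) by 70 mm (its y) by 6 mm thick. At the start it lies under the jar, on the blue case. Origin: centre of its underside, z up.
- case: Loose. Dark blue closed cuvette case, 50 mm (its x) by 92 mm (its y, the long axis) by 24 mm tall, flat top. At the start it lies under the short plate, on the long plate. Origin: centre of its underside, z up.
- plate_long: Loose. Long spacer plate of pale green frosted glass, 64 mm (its x) by 116 mm (its y, the long axis) by 6 mm thick. At the start it lies under the blue case, on the orange tray. Origin: centre of its underside, z up.
- tray: Loose. Orange vial tray with rows of flat white vial caps in its top, a flat block 52 mm (its x) by 140 mm (its y, the long axis) by 22 mm tall. Bottom of the stack, on the yellow stand. Origin: centre of its underside, z up. Its ends may be swapped.
- stand: Fixed. Yellow stand, a low bar 44 mm (its x) by 170 mm (its y, the long axis), 10 mm high, flat top; carries the stack. The stack's pieces lie lengthwise on it, within about 15 mm and 0.25 rad. Origin: centre of its underside on the bench, so its top is at z = 10 mm.
- strip: Fixed. Black rubber strip for the spacer plates, a low bar 44 mm (its x) by 170 mm (its y, the long axis), 10 mm high. Plates lie lengthwise on it, one upon the other, and overhang it by 10 mm on both long sides. Origin: centre of its underside on the bench.
- sidemat: Fixed. Plain white side mat, 80 mm (its x) by 190 mm (its y, the long axis), 4 mm thick, empty at the start; room for the jar beside the case lying lengthwise. Jar and case count as on it when they lie flat on it, not over its edge. Origin: centre of its underside on the bench.
- reader: Fixed. Reader: teal (blue-green) flat platen 44 mm (its x) by 148 mm (its y, the long axis), 10 mm high, with a light grey head 80 by 36 by 40 mm tall with a green display at its +y end, from y = 76 to 112 mm. The tray lies lengthwise on the platen, just clear of the head. Origin: centre of the platen's underside on the bench (not of platen and head together), so the platen's top is at z = 10 mm.
Not all that is in view belongs to the job. What is shaped like the tray but green is not meant.

How it is judged:
By the outcome, as a careful person would: the job done as asked, in the order asked, and still so for the second after the job is handed in, with the robot touching nothing.
It also fails if it takes over 144 s, if anything falls off the work surface, if the arm or the gripper's body presses on something with over 40 N, if the wrist force passes 120 N, or if a joint passes its speed limit or range.

ROBOT

A 6-joint arm with a two-finger parallel gripper is mounted at the origin on the work surface. World frame = base frame: x ahead of the robot, y to its left, z up, the work surface at z = 0. Lengths are in mm, angles in degrees, forces in N, time in s.
With the tool pointing down it reaches from about 375 to 900 mm from the base axis. Payload 3.1 kg.
Tool frame: the origin (TCP) lies at the very end of the fingers, on their centre line; the grasp point (between the pads) lies 19 mm behind it; z points along the fingers, y is the direction in which the jaws open and shut (so a half turn about z gives the same grasp; the last joint's range is limited). The gripper opens to 87 mm and grips with 3 to 60 N. Pads are 19 mm wide; open, the fingers measure 117 mm over their backs; the gripper's body (75 mm by 190 mm) begins 51 mm behind the grasp point.
Start: joints at [-79.383, 30.224, 82.088, -0, 67.689, -10.227], TCP at [222.414, -584.062, 222.548] pointing down, gripper open.
Joint ranges: [-176.69, 176.69], [-43.24, 126.21], [12.49, 139.97], [-82, 262], [0, 151.66], [-163.58, 163.58]. Speed limits (degrees/s): [159.86, 159.86, 180, 180, 180, 180].

INTERFACE

Orientations are given as [roll, pitch, yaw] about the fixed x, y, z axes, in that order (R = Rz(yaw) Ry(pitch) Rx(roll)).
In Python, from workcell import status, get_image, camera_model, bot, cut_out gives the robot as it stands. The module is installed in compiled form; this text tells all that it offers.
- The arm moves only by the tool drive_tool, never from a script. Its argument "increments" is a list of rows, each an object with "claw": the closure, from -1 (fully open) to 1 (shut), so that 0 is half open; "dp": the shift along the tool's x, y, z in cm, a list of three; "twist": the turn, a rotation vector about the tool's x, y, z in degrees, a list of three. In form: [{"claw": claw, "dp": [dx, dy, dz], "twist": [wx, wy, wz]}, ...]. A call has 1 to 5 rows; each row shifts and turns the pose as measured when the row begins, along the tool's axes as they then stand; what a row does not reach is not made up. A row lasts 1/12 s, in which the tool goes at most 41.7 mm and 7.16 degrees, less where a joint would pass 70% of its speed; a pose out of reach is approached as far as the arm can. A call with a gripper value outside its range is refused whole. The fingers move at their own pace and stop on an object; "squeeze" is the grip in N (left out, the last holds). Time passes only in rows, so rows that do not move let the fingers close. It gives the time, the measured TCP pose, the force and the opening at its end, in the units of the state.
- status.state(): the state, without advancing time (a new reading comes with each control period).
- get_image(name): name is "side" or "top"; returns the picture (384x512x3 uint8, red, green, blue); there is no depth.
- camera_model(name): a dict with "K" (3x3 intrinsics, pixels), "origin" and "orientation" of the camera in the world. Camera axes: x right, y down, z forward; pixel columns grow to the right and rows downward; lengths in mm; the calibration is good to about 2 mm. A picture is of the moment at which its call begins. camera_model takes no time and is no camera call.
- bot.job_done(): hands the job in, once; it reports no verdict.
Trained networks look in the newest picture that a camera, given by its name, has taken for a name from the list of things; names that differ only in an ending like _2 or _b are one class to them, and where a whole thing is asked for, a point or a joint stands for the part that bears it (a point fixed in the world has none). Each returns a list of dicts, best first, with "p" (0 to 1); they miss things now and then, are a little off and sometimes report something else, mostly with a low value. They report only what shows in the picture. A call takes as long as a camera call. They do not tell look-alikes from the thing itself.
- cut_out(camera, thing): "region" (384x512 bool, what is visible of it) and "uv" ([column, row] in pixels, amid what is visible of it).
The state is a dict: "time": time; "joint_pos": joint angles; "joint_velocities": joint speeds; "effort": joint torques, N m; "ee_pos": TCP position; "tcp_rot": TCP orientation; "force": force on the tool from outside, world axes, zero at the start; "wrist_torque": the same for the moment, N m; "finger_gap": finger opening in mm.
Only numpy, scipy, OpenCV 4.12 (cv2) and the standard library are available. Lean on these libraries where they do the work, as an engineer would, in place of code of your own. Each camera call takes 0.05 s, during which the arm holds its last target.

## Working session

There is one attempt and no reset: what is moved stays moved. The work goes in short steps, Python scripts to look and compute and a tool call to move; the robot and the scene stay as the last step left them, time stands still between calls to the robot, and variables do not carry over. Pictures are saved under pics/ and viewed, and the job is handed in when it is done.

Besides the shell and the picture viewer there is one more tool, called after "Request:" in YAML: its name, and indented under it one key for each argument. drive_tool: Moves the arm, as the interface text tells. Its arguments: {"type":"object","properties":{"increments":{"type":"array","items":{"type":"object","properties":{"claw":{"type":"number"},"dp":{"type":"array","items":{"type":"number"}},"twist":{"type":"array","items":{"type":"number"}}}}},"squeeze":{"type":"number"}},"required":["increments"]}

```bash
mkdir -p pics; python3 - <<'E'
from workcell import status, get_image, camera_model
import cv2
for n in("side","top"):
    im=get_image(n); cv2.imwrite(f"pics/{n}0.png",cv2.cvtColor(im,cv2.COLOR_RGB2BGR))
    print(n,camera_model(n))
print(status.state())
E
```

```text
side {'K': array([[348.2823325 ,   0.        , 254.96246738],
       [  0.        , 348.2823325 , 196.69997243],
       [  0.        ,   0.        ,   1.        ]]), 'origin': array([201.61339745, 436.15474623, 573.34798302]), 'orientation': array([-133.81637336,   -0.53420704, -152.15909513])}
top {'K': array([[465.45495075,   0.        , 247.46688052],
       [  0.        , 465.45495075, 192.07807608],
       [  0.        ,   0.        ,   1.        ]]), 'origin': array([ 380.33631529,   15.42760641, 1055.3733072 ]), 'orientation': array([-175.55207387,   -1.112571  ,  -90.92165473])}
{'time': 0.1, 'joint_pos': array([-7.93826873e+01,  3.02711710e+01,  8.21484731e+01, -1.72023175e-04,
        6.76908196e+01, -1.02259478e+01]), 'joint_velocities': array([ 0.04340196, -0.1709047 , -0.1231592 ,  0.08397538, -0.00165007,
       -0.01339134]), 'effort': array([ 2.58870250e-04, -4.40984523e+01, -1.77150589e+01,  6.34489604e-02,
        5.33501920e-02, -4.08811979e-05]), 'ee_pos': array([ 222.30008569, -583.42500923,  221.69914685]), 'tcp_rot': array([-1.79891263e+02, -1.94541588e-02,  2.08433074e+01]), 'force': array([0.1881999 , 0.0119359 , 0.08327487]), 'wrist_torque': array([-0.02164082,  0.0048374 , -0.02946635]), 'finger_gap': 87.07910970702562}
```

View pics/side0.png

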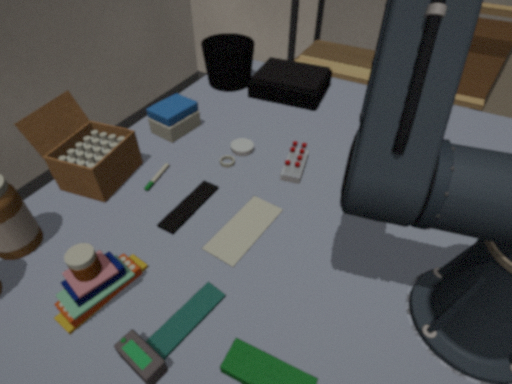

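View pics/top0.png

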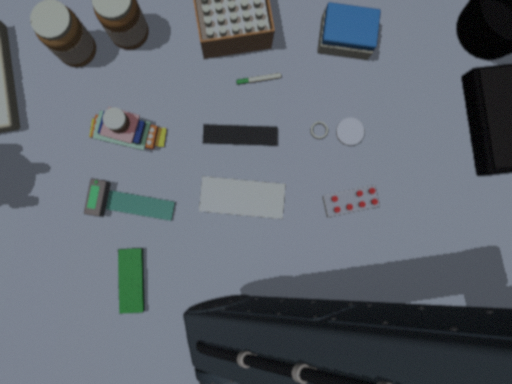

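```bash
cat > h.py <<'E'
import numpy as np, cv2
from scipy.spatial.transform import Rotation as R
from scipy.optimize import minimize
from workcell import status, get_image, camera_model, bot, cut_out
C={n:camera_model(n) for n in("side","top")}
for c in C.values(): c["R"]=R.from_euler("xyz",c["orientation"],degrees=True).as_matrix()
def proj(n,P):
    c=C[n]; q=(np.atleast_2d(P)-c["origin"])@c["R"]; q=q@c["K"].T; return q[:,:2]/q[:,2:]
def unproj(n,uv,z):
    c=C[n]; uv=np.atleast_2d(uv).astype(float)
    d=np.c_[uv,np.ones(len(uv))]@np.linalg.inv(c["K"]).T@c["R"].T
    return c["origin"]+d*((z-c["origin"][2])/d[:,2])[:,None]
def box(p,w,l,z0,z1):
    x,y,a=p; c,s=np.cos(a),np.sin(a)
    return np.array([[x+c*u-s*v,y+s*u+c*v,z] for z in(z0,z1) for u in(-w/2,w/2) for v in(-l/2,l/2)])
S=8
def render(n,P):
    h=cv2.convexHull(proj(n,P).astype(np.float32))[:,0]
    m=np.zeros((384*4,512*4),np.uint8)
    cv2.fillConvexPoly(m,np.round(((h+.5)*4-.5)*16).astype(np.int32),255,shift=4)
    return cv2.resize(m,(512,384),interpolation=cv2.INTER_AREA)/255.
def fit(masks,w,l,z0,z1,p0):
    # masks: {cam: bool}
    def cost(q):
        p=(q[0],q[1],q[2]/60)
        return sum(np.abs(render(n,box(p,w,l,z0,z1))-m).sum()/m.sum() for n,m in masks.items())
    best=None
    q0=np.array([p0[0],p0[1],p0[2]*60])
    for k in (10,4):
        sim=np.array([q0]+[q0+d for d in np.eye(3)*k])
        r=minimize(cost,q0,method="Nelder-Mead",options=dict(initial_simplex=sim,xatol=.05,fatol=1e-4,maxiter=200)); q0=r.x
    return np.array([q0[0],q0[1],np.degrees(q0[2]/60)]),r.fun
def init(n,mask,z):
    ys,xs=np.nonzero(mask); P=unproj(n,np.c_[xs,ys],z)[:,:2]
    c=P.mean(0); u,s,v=np.linalg.svd(P-c,full_matrices=False); d=v[0]; return c[0],c[1],np.arctan2(-d[0],d[1])
def seg(n,t,k=0):
    r=cut_out(n,t); return r
E
cat > a.py <<'E'
from h import *
import pickle
for n in C: get_image(n)
D={}
ov={n:cv2.imread(f"pics/{n}0.png") for n in C}
for t in "jar plate_short case plate_long tray stand strip sidemat reader".split():
    for n in C:
        r=cut_out(n,t); D[n,t]=r
        print(t,n,[(round(x["p"],2),np.round(x["uv"]).tolist(),int(x["region"].sum())) for x in r])
        if r:
            cs,_=cv2.findContours(r[0]["region"].astype(np.uint8),0,2)
pickle.dump(D,open("D.pkl","wb"))
E
python3 a.py
```

```text
jar side [(0.91, [82.0, 259.0], 1035), (0.69, [66.0, 323.0], 344)]
jar top [(0.97, [117.0, 119.0], 528)]
plate_short side [(0.79, [94.0, 275.0], 769)]
plate_short top [(0.8, [123.0, 134.0], 470)]
case side [(0.63, [98.0, 288.0], 789)]
case top [(0.65, [136.0, 132.0], 227)]
plate_long side [(0.63, [87.0, 300.0], 851)]
plate_long top [(0.88, [124.0, 144.0], 369)]
tray side [(0.9, [106.0, 300.0], 716), (0.65, [253.0, 370.0], 2534)]
tray top [(0.79, [132.0, 281.0], 1664), (0.69, [153.0, 135.0], 192)]
stand side [(0.82, [66.0, 322.0], 353)]
stand top [(0.71, [163.0, 137.0], 173)]
strip side [(0.91, [191.0, 208.0], 1123)]
strip top [(0.97, [238.0, 134.0], 1409)]
sidemat side [(0.85, [241.0, 231.0], 2588), (0.31, [98.0, 285.0], 676)]
sidemat top []
reader side [(0.73, [164.0, 341.0], 3846), (0.54, [104.0, 300.0], 804)]
reader top [(0.79, [120.0, 207.0], 1985)]
```

```bash
cat > b.py <<'E'
from h import *
import pickle
D=pickle.load(open("D.pkl","rb"))
im={n:cv2.imread(f"pics/{n}0.png") for n in C}
# sidemat top by colour: bright region
def best(n,t,i=0): return D[n,t][i]["region"]
def doit(t,ms,w,l,z0,z1):
    n=list(ms)[0]; p0=init(n,ms[n],z1)
    for k in ms: print(t,k,*fit({k:ms[k]},w,l,z0,z1,p0))
    r=fit(ms,w,l,z0,z1,p0); print(t,"both",*r); return r[0]
F={}
F["strip"]=doit("strip",{n:best(n,"strip") for n in("top","side")},44,170,0,10)
g=im["top"].astype(int); m=np.zeros((384,512),bool); m[165:230,190:295]=True
mm=m&(g.min(2)>150)
print(mm.sum(), g[198,240],g[230,240])
p0=unproj("top",[[242,197]],4)[0]
F["sidemat"]=doit("sidemat",{"side":best("side","sidemat")},80,190,0,4)
tm={}
for n in C:
    hsv=cv2.cvtColor(im[n],cv2.COLOR_BGR2HSV); 
    tm[n]=hsv
    rr=best(n,"reader"); ys,xs=np.nonzero(rr); print(n,np.unique(hsv[...,0][rr]//5*5,return_counts=True))
c=cv2.resize(im["side"][230:384,40:250],None,fx=3.8,fy=3.8,interpolation=cv2.INTER_CUBIC);cv2.imwrite("pics/side0c.png",c)
c=cv2.resize(im["top"][80:230,70:300],None,fx=3.4,fy=3.4,interpolation=cv2.INTER_CUBIC);cv2.imwrite("pics/top0c.png",c)
pickle.dump(F,open("F.pkl","wb"))
E
python3 b.py
```

```text
strip top [592.52538126   8.68167538 177.89931091] 0.0725726770481081
strip side [594.07385938   5.71955327 177.09439029] 0.1064829850016587
strip both [592.80218852   8.68351349 177.50565493] 0.19812956651269314
0 [154 152 146] [144 132 124]
sidemat side [451.17549563   4.2197893   -6.26431613] 0.028490468830499743
sidemat both [451.17549563   4.2197893   -6.26431613] 0.028490468830499743
side (array([  0,   5,  10,  15,  20,  25,  30,  35,  40,  45,  50,  55,  60,
        65,  70,  75,  80,  85,  90,  95, 100, 105, 110, 115, 120, 125,
       130, 135, 140, 145, 150, 155, 160, 165, 170, 175], dtype=uint8), array([ 230,  186,  103,   85,   25,    9,   23,    7,   10,   21,   25,
         16,   59,  110,  359,   12,  861, 1231,   95,   33,   15,   24,
         35,   18,   34,    9,    9,   11,   11,    1,   27,   10,   13,
         24,   58,   47]))
top (array([  0,   5,  10,  15,  20,  30,  40,  45,  50,  55,  60,  65,  70,
        75,  80,  85,  90,  95, 100, 105, 110, 115, 120, 125, 130, 135,
       140, 150, 160, 165, 170], dtype=uint8), array([  66,    7,   11,   10,    2,    3,    3,    8,    3,    4,   13,
         48,  231,    5,   17, 1173,   79,   33,   20,   47,   31,    2,
         28,    4,    4,   12,    2,   15,   14,   39,   51]))
```

View pics/side0c.png

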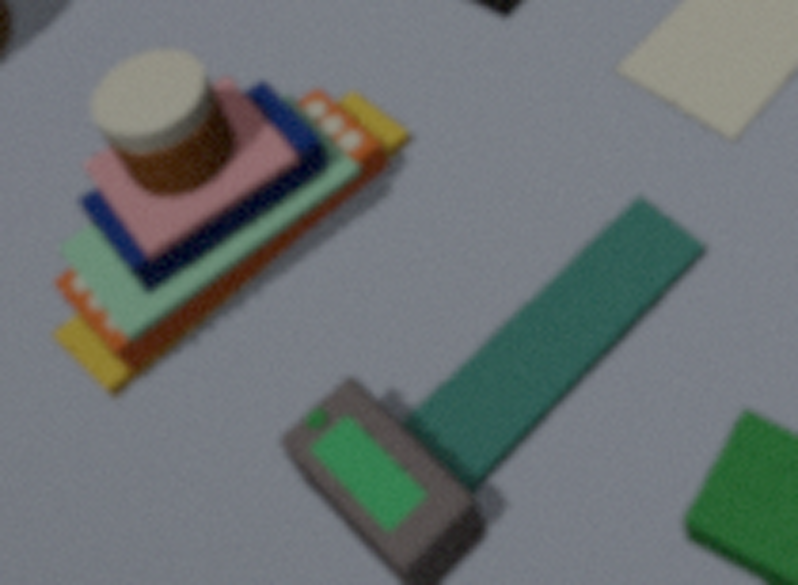

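View pics/top0c.png

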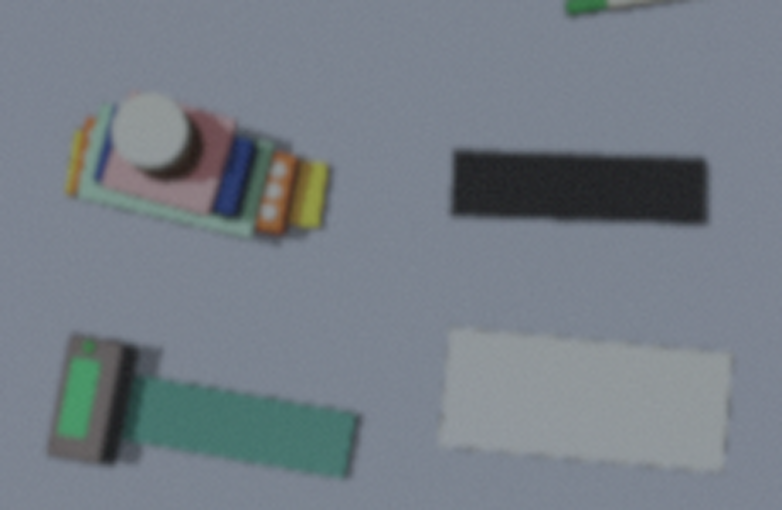

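```bash
cat >> h.py <<'E'
def cyl(p,r,z0,z1):
    a=np.linspace(0,2*np.pi,48,endpoint=False)
    return np.array([[p[0]+r*np.cos(t),p[1]+r*np.sin(t),z] for z in(z0,z1) for t in a])
def fitg(masks,shape,occ,p0,yaw=True,excl=None):
    """shape(p)->pts ; occ list of pts hulls in front; masks {cam:bool}"""
    O={n:np.max([render(n,o) for o in occ],axis=0) if occ else np.zeros((384,512)) for n in masks}
    def cost(q):
        p=(q[0],q[1],q[2]/60 if yaw else 0)
        P=shape(p); return sum(np.abs(render(n,P)*(1-O[n])-m).sum()/m.sum() for n,m in masks.items())
    q0=np.array([p0[0],p0[1],p0[2]*60]) if yaw else np.array(p0[:2],float)
    for k in (8,3):
        sim=np.array([q0]+[q0+d for d in np.eye(len(q0))*k])
        r=minimize(cost,q0,method="Nelder-Mead",options=dict(initial_simplex=sim,xatol=.05,fatol=1e-4,maxiter=200)); q0=r.x
    return np.array([q0[0],q0[1],q0[2]/60 if yaw else 0]),r.fun
def show(p): return np.round([p[0],p[1],np.degrees(p[2])],1)
def boxf(w,l,z0,z1): return lambda p: box(p,w,l,z0,z1)
E
cat > b2.py <<'E'
from h import *
import pickle
D=pickle.load(open("D.pkl","rb"))
im={n:cv2.imread(f"pics/{n}0.png") for n in C}
hsv={n:cv2.cvtColor(cv2.GaussianBlur(im[n],(3,3),0),cv2.COLOR_BGR2HSV) for n in C}
def cc(m,uv):
    k,l=cv2.connectedComponents(m.astype(np.uint8)); v=l[uv[1],uv[0]]; return l==v
F={}
def go(t,ms,shape,occ,p0,yaw=True):
    for k in ms: p,c=fitg({k:ms[k]},shape,occ,p0,yaw); print(t,k,show(p),round(c,3))
    p,c=fitg(ms,shape,occ,p0,yaw); print(t,"both",show(p),round(c,3)); F[t]=p; return p
# strip dark
ms={"top":cc(hsv["top"][...,2]<85,(240,135)),"side":cc(hsv["side"][...,2]<80,(191,208))}
print({k:v.sum() for k,v in ms.items()})
go("strip",ms,boxf(44,170,0,10),[],(592,8,-.04))
print(hsv["top"][198,240],hsv["top"][225,240],hsv["side"][230,241],hsv["side"][270,260])
ms={"top":cc(hsv["top"][...,1]<25,(240,198)),"side":cc((hsv["side"][...,0]<70)&(hsv["side"][...,2]>100),(241,231))}
print({k:v.sum() for k,v in ms.items()})
go("sidemat",ms,boxf(80,190,0,4),[],(451,4,-.1))
ms={n:cc((abs(hsv[n][...,0].astype(int)-86)<8)&(hsv[n][...,1]>70),{"top":(145,207),"side":(190,318)}[n]) for n in C}
print({k:v.sum() for k,v in ms.items()})
def head(p): 
    c,s=np.cos(p[2]),np.sin(p[2]); return box((p[0]-s*94,p[1]+c*94,p[2]),80,36,0,50)
p0=init("top",ms["top"],10); p=p0
for i in range(2): p=go("platen",ms,boxf(44,148,0,10),[head(p)],p)
H={n:cc((D[n,"reader"][0]["region"]),tuple(np.array(D[n,"reader"][0]["uv"]).astype(int))) for n in C}
occ=[]
best=lambda n,t: D[n,t][0]["region"]
pj=unproj("top",[D["top","jar"][0]["uv"]],116)[0]
p=go("jar",{n:best(n,"jar") for n in C},lambda p:cyl(p,23,68,116),[],pj,False)
occ.append(cyl(p,23,68,116))
for t,w,l,z0,z1 in(("plate_short",64,70,62,68),("case",50,92,38,62),("plate_long",64,116,32,38)):
    p=go(t,{n:best(n,t) for n in C},boxf(w,l,z0,z1),occ,(*p[:2],p[2] or -.15))
    occ.append(box(p,w,l,z0,z1))
p=go("tray",{"side":best("side","tray"),"top":D["top","tray"][1]["region"]},boxf(52,140,10,32),occ,p)
occ.append(box(p,52,140,10,32))
ysel={"side":best("side","stand"),"top":best("top","stand")}
go("stand",ysel,boxf(44,170,0,10),occ,p)
pickle.dump(F,open("F.pkl","wb"))
for n in C:
    o=cv2.resize(im[n],None,fx=4,fy=4,interpolation=cv2.INTER_CUBIC)
    for t,w,l,z0,z1 in(("plate_short",64,70,62,68),("case",50,92,38,62),("plate_long",64,116,32,38),("tray",52,140,10,32),("stand",44,170,0,10),("strip",44,170,0,10),("sidemat",80,190,0,4),("platen",44,148,0,10)):
        q=proj(n,box(F[t],w,l,z0,z1)[4:][[0,1,3,2]]); cv2.polylines(o,[np.round((q+.5)*4).astype(int)],True,(0,0,255),1)
    q=proj(n,cyl(F["jar"],23,68,116)[48:]); cv2.polylines(o,[np.round((q+.5)*4).astype(int)],True,(255,0,255),1)
    a,b,c,d=(70,80,300,230) if n=="top" else (40,160,290,384)
    o=o[b*4:d*4,a*4:c*4]; cv2.imwrite(f"pics/{n}0f.png",cv2.resize(o,None,fx=min(800/o.shape[1],600/o.shape[0]),fy=min(800/o.shape[1],600/o.shape[0]),interpolation=cv2.INTER_AREA))
E
python3 b2.py
```

```text
{'top': np.int64(1400), 'side': np.int64(1120)}
strip top [593.    8.3  -2.5] 0.079
strip side [592.9   6.1  -2.2] 0.108
strip both [593.6   8.1  -2.5] 0.192
[100  15 154] [109  34 144] [ 26  24 149] [110  23 134]
{'top': np.int64(2975), 'side': np.int64(2564)}
sidemat top [450.6   6.3  -6.3] 0.029
sidemat side [450.8   3.5  -6.3] 0.021
sidemat both [450.9   5.5  -6.2] 0.064
{'side': np.int64(2045), 'top': np.int64(1200)}
platen side [436.2 228.1 168.7] 0.119
platen top [436.5 234.8 169.6] 0.128
platen both [435.4 229.4 169.2] 0.284
platen side [436.1 228.3 168.9] 0.12
platen top [435.3 236.3 169. ] 0.113
platen both [435.4 229.4 169.2] 0.276
jar side [610.7 264.1   0. ] 0.086
jar top [608.4 267.2   0. ] 0.071
jar both [608.5 265.9   0. ] 0.199
plate_short side [607.1 264.5 -18. ] 0.151
plate_short top [605.6 267.4 -16.9] 0.149
plate_short both [605.5 266.  -16.9] 0.374
case side [603.9 264.  -15.3] 0.196
case top [602.6 265.6 -16.2] 0.315
case both [602.9 264.7 -16.5] 0.546
plate_long side [602.9 268.3 -13.8] 0.17
plate_long top [601.4 269.7 -14.9] 0.33
plate_long both [601.7 269.3 -14.5] 0.56
tray side [602.1 264.4 -12.1] 0.227
tray top [604.3 265.  -17.6] 0.581
tray both [602.  264.8 -12.3] 0.837
stand side [605.5 260.4  -8.1] 0.274
stand top [603.5 262.9 -10.4] 0.335
stand both [604.7 261.7 -10.8] 0.741
```

```bash
sed -i 's/^p0=init("top",ms\["top"\],10); p=p0/p=(436,232,-.19)/' b2.py; python3 b2.py | grep platen
```

```text
platen side [437.7 234.1 -10.9] 0.12
platen top [436.2 238.  -11.2] 0.128
platen both [437.3 236.9 -10.8] 0.257
platen side [438.  234.8 -11. ] 0.129
platen top [437.1 236.8 -10.8] 0.108
platen both [437.3 236.9 -10.8] 0.246
```

```bash
ls pics
```

```text
side0.png
side0c.png
side0f.png
top0.png
top0c.png
top0f.png
```

View pics/top0f.png

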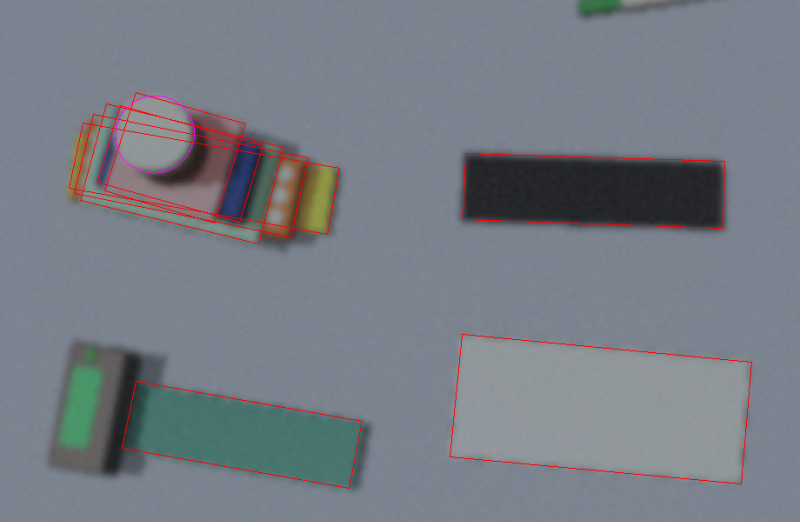

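View pics/side0f.png

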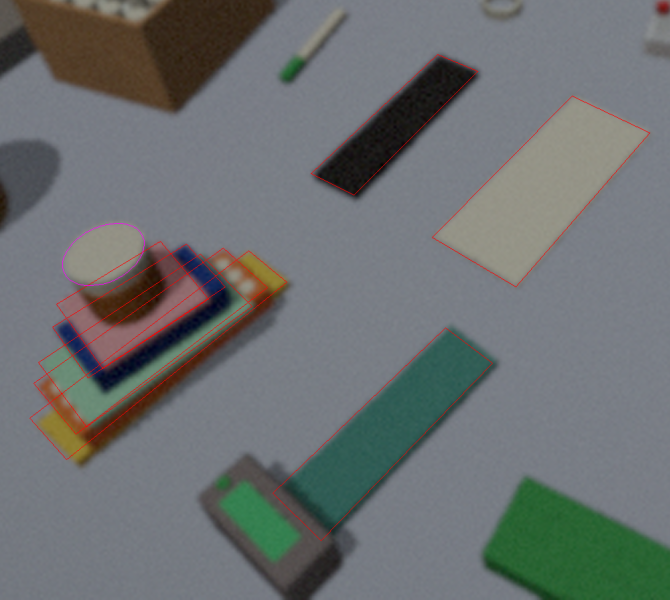

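```bash
cat > go.py <<'E'
import sys,numpy as np
from scipy.spatial.transform import Rotation as R
from workcell import status
def plan(x,y,z,yaw,smax=40,rmax=7,n=5):
    s=status.state(); p=np.array(s["ee_pos"]); Q=R.from_euler("xyz",s["tcp_rot"],degrees=True)
    T=np.array([x,y,z]); G=R.from_euler("xyz",[180,0,yaw],degrees=True)
    d=T-p; rv=(Q.inv()*G).as_rotvec(degrees=True)
    k=max(1,int(np.ceil(max(np.linalg.norm(d)/smax,np.linalg.norm(rv)/rmax))))
    print("t",round(s["time"],2),"tcp",np.round(p,1),np.round(s["tcp_rot"],1),"F",np.round(s["force"],1),"gap",round(s["finger_gap"],1),"dist",round(np.linalg.norm(d),1),"rows",k)
    step=R.from_rotvec(rv/k,degrees=True); q=Q; out=[]
    for i in range(k):
        dp=q.inv().apply(d/k)/10
        out.append('{"dp":[%.2f,%.2f,%.2f],"twist":[%.1f,%.1f,%.1f]}'%(*dp,*(rv/k))); q=q*step
    for i in range(0,k,5): print(",".join(out[i:i+5]))
if __name__=="__main__":
    a=list(map(float,sys.argv[1:])); plan(*a)
E
python3 go.py 609 266 220 73
```

```text
t 1.1 tcp [ 222.4 -584.1  222.5] [-180.     0.    20.8] F [-0.5  0.6  0.1] gap 86.9 dist 933.8 rows 24
{"dp":[2.77,-2.74,0.01],"twist":[-0.0,0.0,-2.2]},{"dp":[2.87,-2.63,0.01],"twist":[-0.0,0.0,-2.2]},{"dp":[2.97,-2.52,0.01],"twist":[-0.0,0.0,-2.2]},{"dp":[3.06,-2.41,0.01],"twist":[-0.0,0.0,-2.2]},{"dp":[3.15,-2.29,0.01],"twist":[-0.0,0.0,-2.2]}
{"dp":[3.23,-2.17,0.01],"twist":[-0.0,0.0,-2.2]},{"dp":[3.31,-2.04,0.01],"twist":[-0.0,0.0,-2.2]},{"dp":[3.39,-1.92,0.01],"twist":[-0.0,0.0,-2.2]},{"dp":[3.46,-1.79,0.01],"twist":[-0.0,0.0,-2.2]},{"dp":[3.52,-1.65,0.01],"twist":[-0.0,0.0,-2.2]}
{"dp":[3.58,-1.52,0.01],"twist":[-0.0,0.0,-2.2]},{"dp":[3.64,-1.38,0.01],"twist":[-0.0,0.0,-2.2]},{"dp":[3.69,-1.24,0.01],"twist":[-0.0,0.0,-2.2]},{"dp":[3.73,-1.10,0.01],"twist":[-0.0,0.0,-2.2]},{"dp":[3.77,-0.96,0.01],"twist":[-0.0,0.0,-2.2]}
{"dp":[3.80,-0.82,0.01],"twist":[-0.0,0.0,-2.2]},{"dp":[3.83,-0.67,0.01],"twist":[-0.0,0.0,-2.2]},{"dp":[3.86,-0.53,0.01],"twist":[-0.0,0.0,-2.2]},{"dp":[3.87,-0.38,0.01],"twist":[-0.0,0.0,-2.2]},{"dp":[3.88,-0.23,0.01],"twist":[-0.0,0.0,-2.2]}
{"dp":[3.89,-0.08,0.01],"twist":[-0.0,0.0,-2.2]},{"dp":[3.89,0.06,0.01],"twist":[-0.0,0.0,-2.2]},{"dp":[3.89,0.21,0.01],"twist":[-0.0,0.0,-2.2]},{"dp":[3.87,0.36,0.01],"twist":[-0.0,0.0,-2.2]}
```

Request:
drive_tool:
  increments:
    - {"claw": -1,"dp": [2.8,-2.7,0],"twist": [0,0,-2.2]}
    - {"claw": -1,"dp": [2.9,-2.6,0],"twist": [0,0,-2.2]}
    - {"claw": -1,"dp": [3.0,-2.5,0],"twist": [0,0,-2.2]}
    - {"claw": -1,"dp": [3.1,-2.4,0],"twist": [0,0,-2.2]}
    - {"claw": -1,"dp": [3.15,-2.3,0],"twist": [0,0,-2.2]}

```text
time: 1.52
ee_pos: [303.4, -412.0, 221.2]
tcp_rot: [179.4, 0.3, 31.6]
force: [0.9, -0.6, -0.1]
finger_gap: 87.3
```

Request:
drive_tool:
  increments:
    - {"claw": -1,"dp": [3.2,-2.2,0],"twist": [0,0,-2.2]}
    - {"claw": -1,"dp": [3.3,-2.0,0],"twist": [0,0,-2.2]}
    - {"claw": -1,"dp": [3.4,-1.9,0],"twist": [0,0,-2.2]}
    - {"claw": -1,"dp": [3.5,-1.8,0],"twist": [0,0,-2.2]}
    - {"claw": -1,"dp": [3.5,-1.6,0],"twist": [0,0,-2.2]}

```text
time: 1.93
ee_pos: [386.2, -227.2, 220.2]
tcp_rot: [179.3, 0.4, 43.0]
force: [0.4, 0.3, -0.5]
finger_gap: 86.8
```

Request:
drive_tool:
  increments:
    - {"claw": -1,"dp": [3.6,-1.5,0],"twist": [0,0,-2.2]}
    - {"claw": -1,"dp": [3.6,-1.4,0],"twist": [0,0,-2.2]}
    - {"claw": -1,"dp": [3.7,-1.2,0],"twist": [0,0,-2.2]}
    - {"claw": -1,"dp": [3.7,-1.1,0],"twist": [0,0,-2.2]}
    - {"claw": -1,"dp": [3.8,-1.0,0],"twist": [0,0,-2.2]}

```text
time: 2.35
ee_pos: [467.9, -40.7, 219.7]
tcp_rot: [179.1, 0.5, 54.4]
force: [0.0, -0.4, -0.1]
finger_gap: 87.2
```

Request:
drive_tool:
  increments:
    - {"claw": -1,"dp": [3.8,-0.8,0],"twist": [0,0,-2.2]}
    - {"claw": -1,"dp": [3.8,-0.7,0],"twist": [0,0,-2.2]}
    - {"claw": -1,"dp": [3.8,-0.5,0],"twist": [0,0,-2.2]}
    - {"claw": -1,"dp": [3.8,-0.4,0],"twist": [0,0,-2.2]}
    - {"claw": -1,"dp": [3.8,-0.2,0],"twist": [0,0,-2.2]}

```text
time: 2.77
ee_pos: [546.3, 146.5, 218.9]
tcp_rot: [179.0, 0.6, 66.1]
force: [0.6, -1.6, -0.6]
finger_gap: 87.1
```

```bash
python3 go.py 609 266 220 73
```

```text
t 2.77 tcp [546.3 146.5 218.9] [179.    0.6  66.1] F [ 0.6 -1.6 -0.6] gap 87.1 dist 134.9 rows 4
{"dp":[3.37,0.22,-0.06],"twist":[0.3,0.2,-1.7]},{"dp":[3.36,0.33,-0.05],"twist":[0.3,0.2,-1.7]},{"dp":[3.35,0.43,-0.04],"twist":[0.3,0.2,-1.7]},{"dp":[3.33,0.53,-0.04],"twist":[0.3,0.2,-1.7]}
```

Request:
drive_tool:
  increments:
    - {"claw": -1,"dp": [3.4,0.2,0],"twist": [0.3,0.2,-1.7]}
    - {"claw": -1,"dp": [3.4,0.3,0],"twist": [0.3,0.2,-1.7]}
    - {"claw": -1,"dp": [3.3,0.4,0],"twist": [0.3,0.2,-1.7]}
    - {"claw": -1,"dp": [3.3,0.5,0],"twist": [0.3,0.2,-1.7]}
    - {"claw": -1,"dp": [0,0,0],"twist": [0,0,0]}

```text
time: 3.18
ee_pos: [611.5, 281.7, 218.4]
tcp_rot: [-180.0, -0.5, 73.8]
force: [-0.1, 1.0, -0.1]
finger_gap: 87.1
```

```bash
python3 go.py 609 266 80 73
```

```text
t 3.18 tcp [611.5 281.7 218.4] [-180.    -0.5   73.8] F [-0.1  1.  -0.1] gap 87.1 dist 139.3 rows 4
{"dp":[-0.42,0.05,3.46],"twist":[-0.0,-0.1,0.2]},{"dp":[-0.41,0.05,3.46],"twist":[-0.0,-0.1,0.2]},{"dp":[-0.41,0.05,3.46],"twist":[-0.0,-0.1,0.2]},{"dp":[-0.40,0.05,3.46],"twist":[-0.0,-0.1,0.2]}
```

Request:
drive_tool:
  increments:
    - {"claw": -1,"dp": [-1.5,0.2,1],"twist": [0,0,0]}
    - {"claw": -1,"dp": [0,0,3],"twist": [0,0,0]}
    - {"claw": -1,"dp": [0,0,3],"twist": [0,0,0]}
    - {"claw": -1,"dp": [0,0,2],"twist": [0,0,0]}
    - {"claw": -1,"dp": [0,0,1],"twist": [0,0,0]}

```text
time: 3.6
ee_pos: [613.7, 270.5, 119.5]
tcp_rot: [179.4, -0.8, 74.1]
force: [0.7, -0.2, -0.6]
finger_gap: 86.7
```

```bash
python3 go.py 609 266 82 73
```

```text
t 3.6 tcp [613.7 270.5 119.5] [179.4  -0.8  74.1] F [ 0.7 -0.2 -0.6] gap 86.7 dist 38.0 rows 1
{"dp":[-0.61,-0.37,3.73],"twist":[0.6,-0.8,1.1]}
```

Request:
drive_tool:
  increments:
    - {"claw": -1,"dp": [-0.6,-0.4,1.0],"twist": [0.6,-0.8,0.5]}
    - {"claw": -1,"dp": [0,0,1.0],"twist": [0,0,0]}
    - {"claw": -1,"dp": [0,0,0.7],"twist": [0,0,0]}
    - {"claw": -1,"dp": [0,0,0.5],"twist": [0,0,0]}
    - {"claw": -1,"dp": [0,0,0],"twist": [0,0,0]}

```text
time: 4.02
ee_pos: [606.9, 263.8, 83.8]
tcp_rot: [-179.8, 0.2, 73.5]
force: [-0.5, -0.4, -0.1]
finger_gap: 87.0
```

```bash
python3 go.py 609 266 82 73; sleep 0; python3 - <<'E'
from workcell import *
import cv2,numpy as np
print(status.state()["ee_pos"],status.state()["tcp_rot"])
im=get_image("side");cv2.imwrite("pics/s1.png",cv2.resize(im[180:340,20:220,::-1],None,fx=3.5,fy=3.5,interpolation=cv2.INTER_CUBIC))
print(status.state()["ee_pos"],status.state()["tcp_rot"])
E
```

```text
t 4.02 tcp [606.9 263.8  83.8] [-179.8    0.2   73.5] F [-0.5 -0.4 -0.1] gap 87.0 dist 3.6 rows 1
{"dp":[0.27,0.14,0.18],"twist":[-0.2,0.2,0.5]}
[606.91909384 263.76611855  83.83998015] [-179.8215979     0.22685012   73.47242477]
[607.27445331 263.91749425  84.42417683] [-179.86745587    0.19977983   73.47927609]
```

View pics/s1.png

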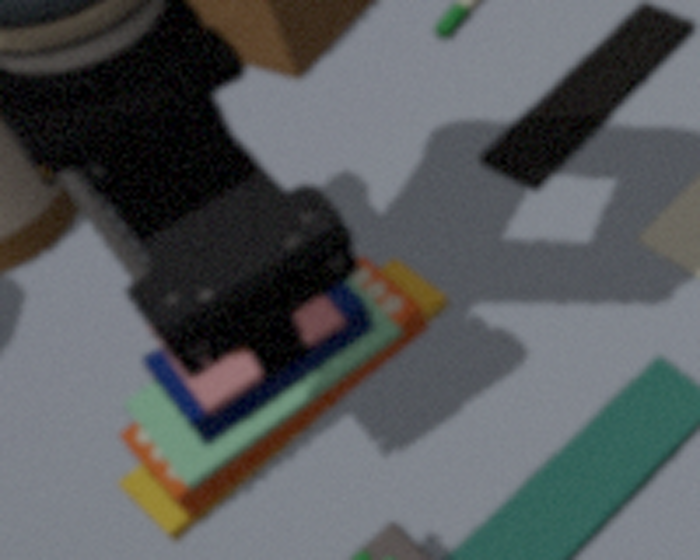

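Request:
drive_tool:
  increments:
    - {"claw": 1,"dp": [0.15,0.1,0.1],"twist": [0,0,0]}
    - {"claw": 1,"dp": [0,0,0],"twist": [0,0,0]}
    - {"claw": 1,"dp": [0,0,0],"twist": [0,0,0]}
    - {"claw": 1,"dp": [0,0,0],"twist": [0,0,0]}
    - {"claw": 1,"dp": [0,0,0],"twist": [0,0,0]}
  squeeze: 12

```text
time: 4.48
ee_pos: [611.5, 266.1, 86.9]
tcp_rot: [179.8, -0.0, 73.5]
force: [-0.7, 0.1, -0.5]
finger_gap: 61.6
```

Request:
drive_tool:
  increments:
    - {"claw": 1,"dp": [0,0,0],"twist": [0,0,0]}
    - {"claw": 1,"dp": [0,0,0],"twist": [0,0,0]}

```text
time: 4.65
ee_pos: [611.8, 266.3, 87.6]
tcp_rot: [179.7, -0.1, 73.5]
force: [-1.0, 1.0, -0.2]
finger_gap: 48.1
```

Request:
drive_tool:
  increments:
    - {"claw": 1,"dp": [0,0,0],"twist": [0,0,0]}
    - {"claw": 1,"dp": [0,0,0],"twist": [0,0,0]}
    - {"claw": 1,"dp": [0,0,0],"twist": [0,0,0]}

```text
time: 4.9
ee_pos: [611.7, 266.3, 87.6]
tcp_rot: [179.7, -0.1, 73.5]
force: [-0.9, 1.2, 0.7]
finger_gap: 45.0
```

Request:
drive_tool:
  increments:
    - {"claw": 1,"dp": [0,0,-0.5],"twist": [0,0,0]}
    - {"claw": 1,"dp": [0,0,-1],"twist": [0,0,0]}
    - {"claw": 1,"dp": [0,0,-2],"twist": [0,0,0]}
    - {"claw": 1,"dp": [0,0,-2],"twist": [0,0,0]}
    - {"claw": 1,"dp": [0,0,-1],"twist": [0,0,0]}

```text
time: 5.32
ee_pos: [608.4, 265.4, 152.4]
tcp_rot: [-179.8, 0.2, 73.5]
force: [0.6, 0.4, -1.2]
finger_gap: 45.6
```

```bash
cat > pic.py <<'E'
import sys
from h import *
n,o,a,b,c,d=sys.argv[1],sys.argv[2],*map(int,sys.argv[3:7])
im=get_image(n)[b:d,a:c,::-1]; cv2.imwrite(f"pics/raw_{o}.png",im); k=min(780/(c-a),590/(d-b)); cv2.imwrite(f"pics/{o}.png",cv2.resize(im,None,fx=k,fy=k,interpolation=cv2.INTER_CUBIC))
s=status.state();print(np.round(s["ee_pos"],1),np.round(s["tcp_rot"],1),s["finger_gap"])
E
python3 pic.py side s2 20 130 280 340; python3 go.py 445.5 64 150 83.7
```

```text
[609.5 265.8 154.2] [-1.80e+02  1.00e-01  7.35e+01] 45.80323860792149
t 5.37 tcp [609.5 265.8 154.2] [-1.80e+02  1.00e-01  7.35e+01] F [0.6 0.1 1.2] gap 45.8 dist 260.1 rows 7
{"dp":[-3.43,-1.43,0.07],"twist":[-0.0,0.0,-1.5]},{"dp":[-3.39,-1.51,0.07],"twist":[-0.0,0.0,-1.5]},{"dp":[-3.35,-1.60,0.07],"twist":[-0.0,0.0,-1.5]},{"dp":[-3.31,-1.69,0.07],"twist":[-0.0,0.0,-1.5]},{"dp":[-3.27,-1.77,0.06],"twist":[-0.0,0.0,-1.5]}
{"dp":[-3.22,-1.85,0.06],"twist":[-0.0,0.0,-1.5]},{"dp":[-3.17,-1.93,0.06],"twist":[-0.0,0.0,-1.5]}
```

View pics/s2.png

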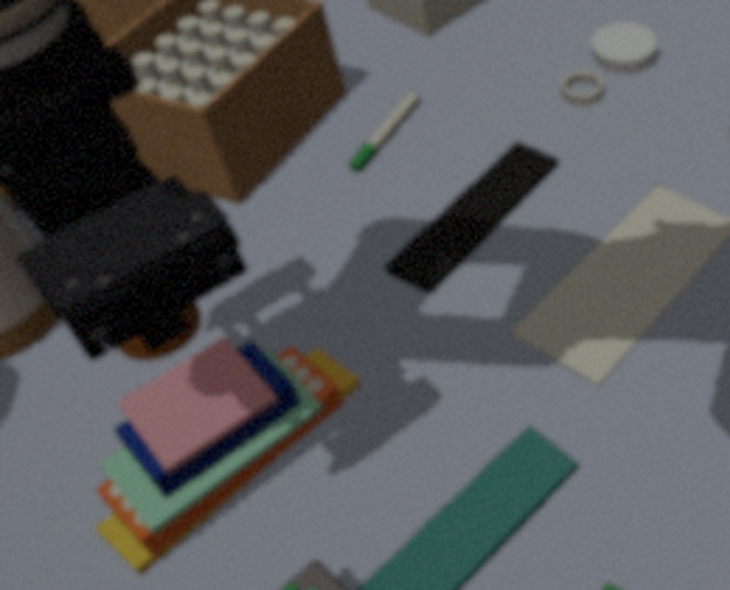

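```bash
python3 go.py 458 67 135 83.7 36
```

```text
t 5.37 tcp [609.5 265.8 154.2] [-1.80e+02  1.00e-01  7.35e+01] F [0.6 0.1 1.2] gap 45.8 dist 250.7 rows 7
{"dp":[-3.34,-1.27,0.28],"twist":[-0.0,0.0,-1.5]},{"dp":[-3.30,-1.35,0.28],"twist":[-0.0,0.0,-1.5]},{"dp":[-3.27,-1.44,0.28],"twist":[-0.0,0.0,-1.5]},{"dp":[-3.23,-1.52,0.28],"twist":[-0.0,0.0,-1.5]},{"dp":[-3.19,-1.60,0.28],"twist":[-0.0,0.0,-1.5]}
{"dp":[-3.15,-1.68,0.28],"twist":[-0.0,0.0,-1.5]},{"dp":[-3.11,-1.76,0.28],"twist":[-0.0,0.0,-1.5]}
```

Request:
drive_tool:
  increments:
    - {"claw": 1,"dp": [-2,-0.8,0],"twist": [0,0,-1.5]}
    - {"claw": 1,"dp": [-3.3,-1.3,0.3],"twist": [0,0,-1.5]}
    - {"claw": 1,"dp": [-3.3,-1.4,0.3],"twist": [0,0,-1.5]}
    - {"claw": 1,"dp": [-3.2,-1.5,0.3],"twist": [0,0,-1.5]}
    - {"claw": 1,"dp": [-3.2,-1.6,0.3],"twist": [0,0,-1.5]}

```text
time: 5.78
ee_pos: [516.4, 137.0, 144.7]
tcp_rot: [179.0, -0.3, 81.8]
force: [0.8, -1.0, 0.4]
finger_gap: 45.8
```

Request:
drive_tool:
  increments:
    - {"claw": 1,"dp": [-3.1,-1.7,0.3],"twist": [0,0,-1.5]}
    - {"claw": 1,"dp": [-2,-1,0.3],"twist": [0,0,-0.5]}
    - {"claw": 1,"dp": [-0.5,-0.3,0],"twist": [0,0,0]}
    - {"claw": 1,"dp": [0,0,0],"twist": [0,0,0]}

```text
time: 6.12
ee_pos: [470.3, 79.7, 136.9]
tcp_rot: [179.4, -0.2, 83.7]
force: [0.4, -0.2, -1.6]
finger_gap: 46.0
```

```bash
python3 go.py 458 67 27 83.7 25
```

```text
t 6.12 tcp [470.3  79.7 136.9] [179.4  -0.2  83.7] F [ 0.4 -0.2 -1.6] gap 46.0 dist 111.3 rows 5
{"dp":[-0.29,-0.24,2.20],"twist":[0.1,-0.0,0.0]},{"dp":[-0.29,-0.23,2.20],"twist":[0.1,-0.0,0.0]},{"dp":[-0.28,-0.23,2.20],"twist":[0.1,-0.0,0.0]},{"dp":[-0.28,-0.23,2.20],"twist":[0.1,-0.0,0.0]},{"dp":[-0.28,-0.22,2.20],"twist":[0.1,-0.0,0.0]}
```

Request:
drive_tool:
  increments:
    - {"claw": 1,"dp": [-0.8,-0.7,2.0],"twist": [0.3,0,0]}
    - {"claw": 1,"dp": [-0.4,-0.4,2.5],"twist": [0.2,0,0]}
    - {"claw": 1,"dp": [0,0,2.5],"twist": [0,0,0]}
    - {"claw": 1,"dp": [0,0,1.5],"twist": [0,0,0]}
    - {"claw": 1,"dp": [0,0,0.5],"twist": [0,0,0]}

```text
time: 6.53
ee_pos: [469.9, 71.0, 47.3]
tcp_rot: [178.8, -0.3, 83.6]
force: [-0.4, 0.7, -0.4]
finger_gap: 45.5
```

```bash
python3 go.py 458 67 25 83.7 25
```

```text
t 6.53 tcp [469.9  71.   47.3] [178.8  -0.3  83.6] F [-0.4  0.7 -0.4] gap 45.5 dist 25.6 rows 2
{"dp":[-0.27,-0.59,1.10],"twist":[0.6,-0.2,-0.0]},{"dp":[-0.27,-0.58,1.11],"twist":[0.6,-0.2,-0.0]}
```

Request:
drive_tool:
  increments:
    - {"claw": 1,"dp": [-0.3,-0.9,0.3],"twist": [0.8,-0.2,0]}
    - {"claw": 1,"dp": [-0.1,-0.4,0.5],"twist": [0.4,-0.1,0]}
    - {"claw": 1,"dp": [0,0,0.2],"twist": [0,0,0]}
    - {"claw": 1,"dp": [0,0,0.1],"twist": [0,0,0]}

```text
time: 6.87
ee_pos: [458.9, 70.2, 35.2]
tcp_rot: [179.9, -0.0, 83.8]
force: [0.2, 0.4, -0.3]
finger_gap: 45.7
```

```bash
python3 go.py 458 67 25 83.7 25
```

```text
t 6.87 tcp [458.9  70.2  35.2] [179.9  -0.   83.8] F [ 0.2  0.4 -0.3] gap 45.7 dist 10.8 rows 1
{"dp":[-0.32,-0.06,1.02],"twist":[0.1,-0.0,0.1]}
```

Request:
drive_tool:
  increments:
    - {"claw": 1,"dp": [-0.2,-0.1,0.5],"twist": [0,0,0]}
    - {"claw": 1,"dp": [0,0,0.3],"twist": [0,0,0]}
    - {"claw": 1,"dp": [0,0,0.2],"twist": [0,0,0]}
    - {"claw": 1,"dp": [0,0,0.2],"twist": [0,0,0]}

```text
time: 7.2
ee_pos: [459.7, 68.2, 24.2]
tcp_rot: [179.6, -0.0, 83.8]
force: [0.5, 0.4, -1.1]
finger_gap: 45.5
```

Request:
drive_tool:
  increments:
    - {"claw": 1,"dp": [0,0,0.15],"twist": [0,0,0]}

```text
time: 7.28
ee_pos: [459.8, 68.2, 23.2]
tcp_rot: [179.5, -0.0, 83.8]
force: [-1.2, 0.6, 19.0]
finger_gap: 45.6
```

Contact. Release slowly (claw gradually), then rise.

Request:
drive_tool:
  increments:
    - {"claw": -1,"dp": [0,0,0],"twist": [0,0,0]}
    - {"claw": -1,"dp": [0,0,0],"twist": [0,0,0]}
    - {"claw": -1,"dp": [0,0,0],"twist": [0,0,0]}
    - {"claw": -1,"dp": [0,0,0],"twist": [0,0,0]}

```text
time: 7.62
ee_pos: [460.7, 67.9, 23.8]
tcp_rot: [179.4, -0.0, 83.7]
force: [-0.2, -0.3, -0.5]
finger_gap: 64.7
```

Request:
drive_tool:
  increments:
    - {"claw": -1,"dp": [0,0,-1],"twist": [0,0,0]}
    - {"claw": -1,"dp": [0,0,-3],"twist": [0,0,0]}
    - {"claw": -1,"dp": [0,0,-3.5],"twist": [0,0,0]}
    - {"claw": -1,"dp": [0,0,-3.5],"twist": [0,0,0]}
    - {"claw": -1,"dp": [0,0,-2],"twist": [0,0,0]}

```text
time: 8.03
ee_pos: [455.7, 68.1, 155.6]
tcp_rot: [-179.8, -0.0, 83.7]
force: [0.6, -0.4, -0.8]
finger_gap: 86.1
```

```bash
cat > ms.py <<'E'
# measure things: args: name z0 p0x p0y p0yaw ; cams
from h import *
import sys
DIM={"plate_short":(64,70,6),"case":(50,92,24),"plate_long":(64,116,6),"tray":(52,140,22),"stand":(44,170,10)}
def measure(t,z0,p0,occ=[],cams=("top","side"),img=True):
    ms={}
    for n in cams:
        if img: get_image(n)
        r=cut_out(n,t)
        best=None
        for x in r:
            P=unproj(n,[x["uv"]],z0)[0]
            d=np.hypot(P[0]-p0[0],P[1]-p0[1])
            if d<90: best=x; break
        if best is None: print(t,n,"none",[(x["p"],x["uv"]) for x in r]); continue
        ms[n]=best["region"]
    if t=="jar": sh=lambda p:cyl(p,23,z0,z0+48); yaw=False
    else: w,l,h=DIM[t]; sh=boxf(w,l,z0,z0+h); yaw=True
    out={}
    for k in ms: p,c=fitg({k:ms[k]},sh,occ,p0,yaw); print(t,k,show(p),round(c,3),int(ms[k].sum())); out[k]=p
    return out
if __name__=="__main__":
    t,z0,x,y,a=sys.argv[1],*map(float,sys.argv[2:6]); measure(t,z0,(x,y,np.radians(a)),cams=sys.argv[6:] or("top","side"))
E
python3 ms.py plate_short 62 606 266 -17; python3 ms.py jar 4 458 67 0;python3 pic.py side s3 20 130 340 340; python3 go.py 606 266 150 73
```

```text
plate_short top [605.  267.6 -17.2] 0.051 977
plate_short side [607.3 264.9 -18.2] 0.046 1402
jar top none []
jar side [461.3  65.4   0. ] 0.126 604
[453.9  68.1 151.1] [-179.4   -0.    83.7] 86.75963882387842
t 8.48 tcp [453.9  68.1 151.1] [-179.4   -0.    83.7] F [ 0.4  0.  -0.2] gap 86.8 dist 249.6 rows 7
{"dp":[3.05,1.85,-0.00],"twist":[-0.1,0.0,1.5]},{"dp":[3.10,1.77,-0.00],"twist":[-0.1,0.0,1.5]},{"dp":[3.14,1.68,0.00],"twist":[-0.1,0.0,1.5]},{"dp":[3.19,1.60,0.01],"twist":[-0.1,0.0,1.5]},{"dp":[3.23,1.51,0.01],"twist":[-0.1,0.0,1.5]}
{"dp":[3.27,1.43,0.01],"twist":[-0.1,0.0,1.5]},{"dp":[3.30,1.34,0.01],"twist":[-0.1,0.0,1.5]}
```

View pics/s3.png

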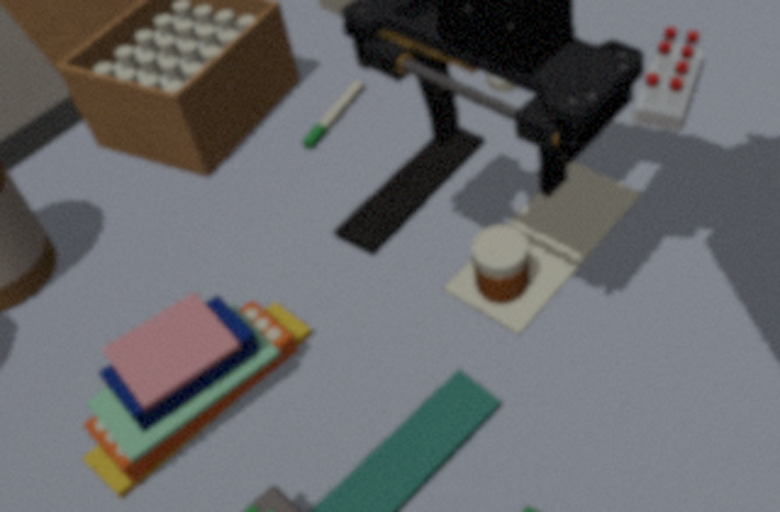

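Request:
drive_tool:
  increments:
    - {"claw": -1,"dp": [2,1.2,0],"twist": [0,0,1.5]}
    - {"claw": -1,"dp": [3.1,1.8,0.1],"twist": [0,0,1.5]}
    - {"claw": -1,"dp": [3.1,1.7,0.2],"twist": [0,0,1.5]}
    - {"claw": -1,"dp": [3.2,1.6,0.2],"twist": [0,0,1.5]}
    - {"claw": -1,"dp": [3.2,1.5,0.2],"twist": [0,0,1.5]}

```text
time: 8.9
ee_pos: [550.4, 198.3, 135.8]
tcp_rot: [-178.3, 0.5, 75.3]
force: [0.4, -0.5, -0.7]
finger_gap: 86.9
```

Request:
drive_tool:
  increments:
    - {"claw": -1,"dp": [3.2,1.4,0],"twist": [0,0,1.5]}
    - {"claw": -1,"dp": [2.5,1,0],"twist": [0,0,1.2]}
    - {"claw": -1,"dp": [0.8,0.3,0],"twist": [0,0,0.3]}
    - {"claw": -1,"dp": [0,0,0],"twist": [0,0,0]}

```text
time: 9.23
ee_pos: [597.8, 262.4, 127.0]
tcp_rot: [-178.1, 0.6, 72.4]
force: [1.0, 0.0, -0.3]
finger_gap: 87.2
```

```bash
python3 go.py 606.3 266.2 100 72.3 25
```

```text
t 9.23 tcp [597.8 262.4 127. ] [-178.1    0.6   72.4] F [ 1.   0.  -0.3] gap 87.2 dist 28.6 rows 2
{"dp":[0.33,0.39,1.34],"twist":[-1.0,0.3,0.1]},{"dp":[0.32,0.37,1.34],"twist":[-1.0,0.3,0.1]}
```

Request:
drive_tool:
  increments:
    - {"claw": -1,"dp": [0.4,0.6,1.0],"twist": [-1.2,0.4,0]}
    - {"claw": -1,"dp": [0.3,0.3,1.2],"twist": [-0.7,0.2,0]}
    - {"claw": -1,"dp": [0,0,1.0],"twist": [0,0,0]}
    - {"claw": -1,"dp": [0,0,0.5],"twist": [0,0,0]}
    - {"claw": -1,"dp": [0,0,0],"twist": [0,0,0]}

```text
time: 9.65
ee_pos: [603.8, 264.3, 82.5]
tcp_rot: [-179.5, 0.4, 72.5]
force: [-0.9, -0.3, 1.0]
finger_gap: 86.7
```

```bash
python3 go.py 606.3 266.2 56 72.3 25
```

```text
t 9.65 tcp [603.8 264.3  82.5] [-179.5    0.4   72.5] F [-0.9 -0.3  1. ] gap 86.7 dist 26.7 rows 2
{"dp":[0.14,0.10,1.32],"twist":[-0.3,0.2,0.1]},{"dp":[0.14,0.10,1.32],"twist":[-0.3,0.2,0.1]}
```

Request:
drive_tool:
  increments:
    - {"claw": -1,"dp": [0.3,0.2,0.8],"twist": [-0.5,0.3,0]}
    - {"claw": -1,"dp": [0,0,0.8],"twist": [0,0,0]}
    - {"claw": -1,"dp": [0,0,0.6],"twist": [0,0,0]}
    - {"claw": -1,"dp": [0,0,0.3],"twist": [0,0,0]}
    - {"claw": -1,"dp": [0,0,0.1],"twist": [0,0,0]}

```text
time: 10.07
ee_pos: [606.1, 264.7, 54.2]
tcp_rot: [-180.0, 0.2, 72.4]
force: [0.5, 0.8, -0.4]
finger_gap: 86.9
```

```bash
python3 go.py 606.3 266.2 55 72.3 25
```

```text
t 10.07 tcp [606.1 264.7  54.2] [-180.     0.2   72.4] F [ 0.5  0.8 -0.4] gap 86.9 dist 1.7 rows 1
{"dp":[0.15,-0.02,-0.08],"twist":[-0.0,0.2,0.1]}
```

Request:
drive_tool:
  increments:
    - {"claw": 1,"dp": [0.1,0,0],"twist": [0,0.2,0]}
    - {"claw": 1,"dp": [0,0,0],"twist": [0,0,0]}
    - {"claw": 1,"dp": [0,0,0],"twist": [0,0,0]}
    - {"claw": 1,"dp": [0,0,0],"twist": [0,0,0]}
    - {"claw": 1,"dp": [0,0,0],"twist": [0,0,0]}
  squeeze: 15

```text
time: 10.48
ee_pos: [607.1, 265.9, 54.9]
tcp_rot: [180.0, -0.1, 72.4]
force: [0.0, -0.6, -0.1]
finger_gap: 63.6
```

Request:
drive_tool:
  increments:
    - {"claw": 1,"dp": [0,0,0],"twist": [0,0,0]}
    - {"claw": 1,"dp": [0,0,0],"twist": [0,0,0]}
    - {"claw": 1,"dp": [0,0,0],"twist": [0,0,0]}

```text
time: 10.73
ee_pos: [607.3, 266.1, 55.4]
tcp_rot: [179.9, -0.1, 72.4]
force: [-0.8, -0.4, -0.8]
finger_gap: 63.7
```

Request:
drive_tool:
  increments:
    - {"claw": 1,"dp": [0,0,-0.4],"twist": [0,0,0]}
    - {"claw": 1,"dp": [0,0,-1],"twist": [0,0,0]}
    - {"claw": 1,"dp": [0,0,-2],"twist": [0,0,0]}
    - {"claw": 1,"dp": [0,0,-1.5],"twist": [0,0,0]}
    - {"claw": 1,"dp": [0,0,-0.5],"twist": [0,0,0]}

```text
time: 11.15
ee_pos: [605.5, 265.5, 111.0]
tcp_rot: [-179.8, 0.0, 72.4]
force: [0.3, -0.4, -0.4]
finger_gap: 63.7
```

```bash
python3 pic.py side s4 20 130 280 340; python3 go.py 593.5 8 110 87.6 36
```

```text
[606.1 265.7 111.6] [-179.9   -0.    72.4] 63.528611790568675
t 11.2 tcp [606.1 265.7 111.6] [-179.9   -0.    72.4] F [0.8 0.9 0.8] gap 63.5 dist 258.0 rows 8
{"dp":[-3.12,0.82,0.02],"twist":[-0.0,-0.0,-1.9]},{"dp":[-3.14,0.72,0.02],"twist":[-0.0,-0.0,-1.9]},{"dp":[-3.17,0.62,0.02],"twist":[-0.0,-0.0,-1.9]},{"dp":[-3.18,0.51,0.02],"twist":[-0.0,-0.0,-1.9]},{"dp":[-3.20,0.40,0.02],"twist":[-0.0,-0.0,-1.9]}
{"dp":[-3.21,0.30,0.02],"twist":[-0.0,-0.0,-1.9]},{"dp":[-3.22,0.19,0.02],"twist":[-0.0,-0.0,-1.9]},{"dp":[-3.22,0.08,0.02],"twist":[-0.0,-0.0,-1.9]}
```

View pics/s4.png

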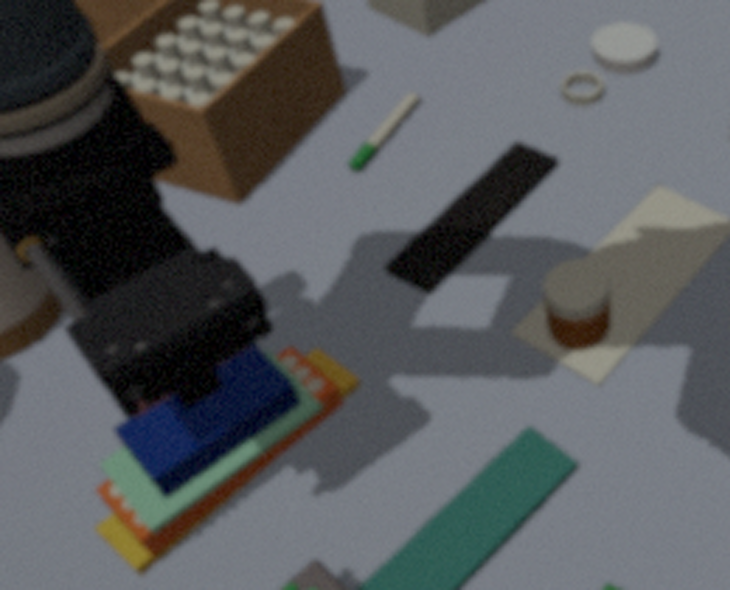

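Request:
drive_tool:
  increments:
    - {"claw": 1,"dp": [-2,0.5,0],"twist": [0,0,-1.9]}
    - {"claw": 1,"dp": [-3.1,0.8,0],"twist": [0,0,-1.9]}
    - {"claw": 1,"dp": [-3.1,0.7,0],"twist": [0,0,-1.9]}
    - {"claw": 1,"dp": [-3.2,0.6,0],"twist": [0,0,-1.9]}
    - {"claw": 1,"dp": [-3.2,0.4,0],"twist": [0,0,-1.9]}

```text
time: 11.62
ee_pos: [602.5, 120.2, 112.8]
tcp_rot: [179.7, -0.3, 83.0]
force: [1.2, -0.5, -0.7]
finger_gap: 63.9
```

Request:
drive_tool:
  increments:
    - {"claw": 1,"dp": [-3.2,0.3,0],"twist": [0,0,-1.9]}
    - {"claw": 1,"dp": [-3.2,0.2,0],"twist": [0,0,-1.9]}
    - {"claw": 1,"dp": [-2,0,0],"twist": [0,0,-1]}
    - {"claw": 1,"dp": [-0.8,0,0],"twist": [0,0,0]}
    - {"claw": 1,"dp": [0,0,0],"twist": [0,0,0]}

```text
time: 12.03
ee_pos: [598.0, 17.5, 111.4]
tcp_rot: [179.8, -0.2, 87.7]
force: [-0.5, 0.2, -1.0]
finger_gap: 63.7
```

```bash
python3 go.py 593 7.2 50 87.6 36
```

```text
t 12.03 tcp [598.   17.5 111.4] [179.8  -0.2  87.7] F [-0.5  0.2 -1. ] gap 63.7 dist 62.5 rows 2
{"dp":[-0.53,-0.24,3.07],"twist":[0.1,-0.1,0.1]},{"dp":[-0.53,-0.24,3.07],"twist":[0.1,-0.1,0.1]}
```

Request:
drive_tool:
  increments:
    - {"claw": 1,"dp": [-0.6,-0.5,1.5],"twist": [0.1,0,0]}
    - {"claw": 1,"dp": [-0.3,-0.3,2],"twist": [0.1,0,0]}
    - {"claw": 1,"dp": [-0.1,0,2],"twist": [0,0,0]}
    - {"claw": 1,"dp": [0,0,1.2],"twist": [0,0,0]}
    - {"claw": 1,"dp": [0,0,0.4],"twist": [0,0,0]}

```text
time: 12.45
ee_pos: [592.6, 12.4, 40.1]
tcp_rot: [179.6, -0.3, 87.6]
force: [-0.6, -0.1, -1.0]
finger_gap: 63.5
```

```bash
python3 go.py 593 7.2 20 87.6 36
```

```text
t 12.45 tcp [592.6  12.4  40.1] [179.6  -0.3  87.6] F [-0.6 -0.1 -1. ] gap 63.5 dist 20.7 rows 1
{"dp":[-0.53,0.04,2.01],"twist":[0.4,-0.3,0.0]}
```

Request:
drive_tool:
  increments:
    - {"claw": 1,"dp": [-0.5,0,0.6],"twist": [0.4,-0.3,0]}
    - {"claw": 1,"dp": [-0.1,0,0.8],"twist": [0.1,-0.1,0]}
    - {"claw": 1,"dp": [0,0,0.4],"twist": [0,0,0]}
    - {"claw": 1,"dp": [0,0,0.2],"twist": [0,0,0]}
    - {"claw": 1,"dp": [0,0,0],"twist": [0,0,0]}

```text
time: 12.87
ee_pos: [592.9, 9.9, 18.2]
tcp_rot: [-179.9, 0.1, 87.8]
force: [0.1, -0.4, -0.6]
finger_gap: 63.6
```

```bash
python3 go.py 593 7.2 5 87.6 36; python3 pic.py top t5 170 90 320 200;python3 pic.py side s5 140 160 260 250; python3 go.py 593 7.2 5 87.6 36;
```

```text
t 12.87 tcp [592.9   9.9  18.2] [-1.799e+02  1.000e-01  8.780e+01] F [ 0.1 -0.4 -0.6] gap 63.6 dist 13.4 rows 1
{"dp":[-0.26,0.02,1.32],"twist":[-0.1,0.1,0.2]}
[593.1   9.8  18.4] [-1.799e+02  1.000e-01  8.780e+01] 63.46486384723129
[593.2   9.7  18.7] [-1.799e+02  1.000e-01  8.780e+01] 63.905556201768505
t 12.97 tcp [593.2   9.7  18.7] [-1.799e+02  1.000e-01  8.780e+01] F [ 0.8  0.7 -0.7] gap 63.9 dist 14.0 rows 1
{"dp":[-0.25,-0.01,1.37],"twist":[-0.1,0.1,0.2]}
```

View pics/t5.png

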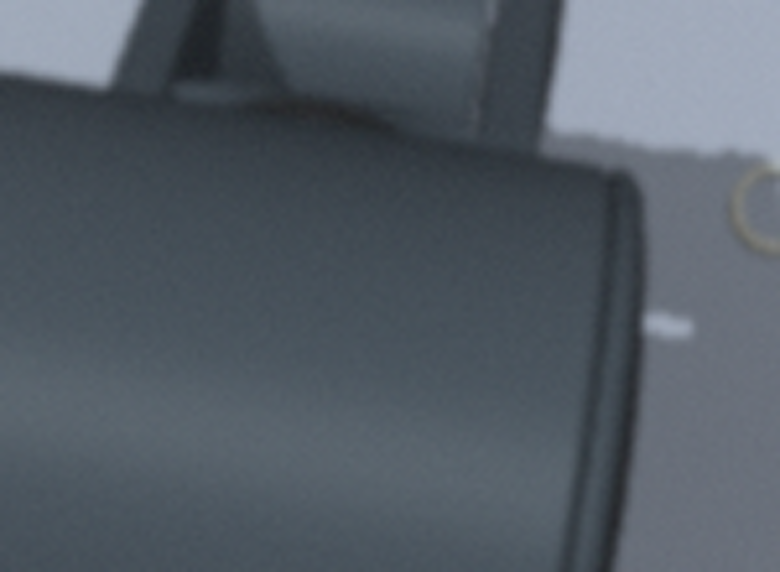

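View pics/s5.png

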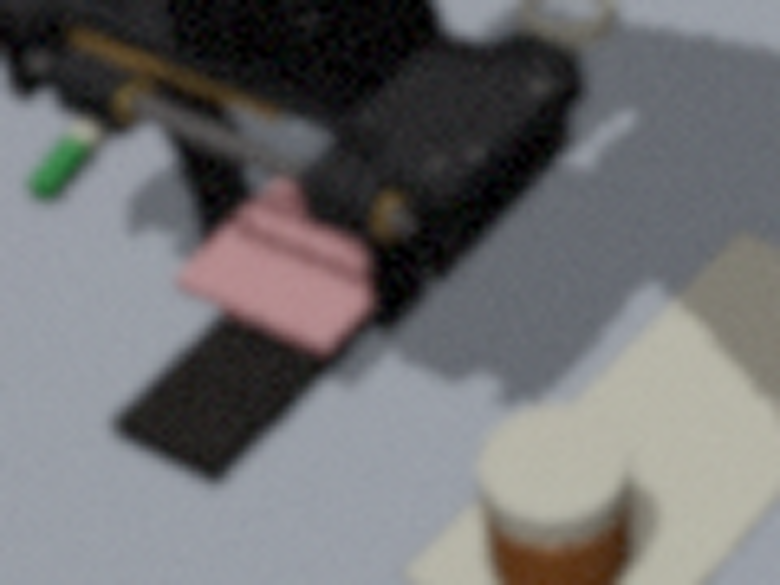

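Request:
drive_tool:
  increments:
    - {"claw": 1,"dp": [-0.3,0,0.5],"twist": [0,0,0]}
    - {"claw": 1,"dp": [0,0,0.4],"twist": [0,0,0]}
    - {"claw": 1,"dp": [0,0,0.25],"twist": [0,0,0]}
    - {"claw": 1,"dp": [0,0,0.2],"twist": [0,0,0]}

```text
time: 13.3
ee_pos: [594.6, 5.9, 6.1]
tcp_rot: [179.8, 0.1, 87.8]
force: [-0.2, 0.1, -0.1]
finger_gap: 63.8
```

Request:
drive_tool:
  increments:
    - {"claw": 1,"dp": [0,0,0.1],"twist": [0,0,0]}

```text
time: 13.38
ee_pos: [594.5, 5.7, 4.7]
tcp_rot: [179.8, 0.1, 87.8]
force: [0.0, 1.1, -0.5]
finger_gap: 64.0
```

Request:
drive_tool:
  increments:
    - {"claw": 1,"dp": [0.15,-0.15,0],"twist": [0,0,0]}
    - {"claw": 1,"dp": [0,0,0.1],"twist": [0,0,0]}

```text
time: 13.55
ee_pos: [592.8, 7.3, 3.4]
tcp_rot: [179.9, 0.1, 87.8]
force: [-0.5, 0.5, -0.8]
finger_gap: 63.4
```

Request:
drive_tool:
  increments:
    - {"claw": 1,"dp": [0,0,0.12],"twist": [0,0,0]}

```text
time: 13.63
ee_pos: [593.0, 7.2, 2.6]
tcp_rot: [179.9, 0.1, 87.8]
force: [-2.7, -1.4, 12.7]
finger_gap: 63.8
```

Request:
drive_tool:
  increments:
    - {"claw": -1,"dp": [0,0,0],"twist": [0,0,0]}
    - {"claw": -1,"dp": [0,0,0],"twist": [0,0,0]}
    - {"claw": -1,"dp": [0,0,0],"twist": [0,0,0]}
    - {"claw": -1,"dp": [0,0,0],"twist": [0,0,0]}

```text
time: 13.97
ee_pos: [593.5, 7.3, 3.4]
tcp_rot: [179.8, 0.1, 87.8]
force: [-0.6, -0.3, -0.2]
finger_gap: 81.7
```

Request:
drive_tool:
  increments:
    - {"claw": -1,"dp": [0,0,-1],"twist": [0,0,0]}
    - {"claw": -1,"dp": [0,0,-3],"twist": [0,0,0]}
    - {"claw": -1,"dp": [0,0,-3.5],"twist": [0,0,0]}
    - {"claw": -1,"dp": [0,0,-3.5],"twist": [0,0,0]}
    - {"claw": -1,"dp": [0,0,-2],"twist": [0,0,0]}

```text
time: 14.38
ee_pos: [588.6, 8.3, 133.6]
tcp_rot: [-179.4, 0.0, 87.8]
force: [1.1, -1.2, 0.7]
finger_gap: 87.2
```

```bash
python3 ms.py case 38 603 265 -16; python3 go.py 603.3 265 110 74.2
```

```text
case top [601.4 266.4 -14.5] 0.04 1096
case side [603.8 264.  -14.8] 0.036 1917
t 14.58 tcp [587.4   8.5 130.7] [-179.2    0.    87.8] F [ 0.2 -0.5 -0.5] gap 87.2 dist 257.9 rows 7
{"dp":[3.67,0.09,0.29],"twist":[-0.1,0.0,1.9]},{"dp":[3.67,-0.04,0.30],"twist":[-0.1,0.0,1.9]},{"dp":[3.67,-0.16,0.30],"twist":[-0.1,0.0,1.9]},{"dp":[3.66,-0.29,0.30],"twist":[-0.1,0.0,1.9]},{"dp":[3.65,-0.41,0.30],"twist":[-0.1,0.0,1.9]}
{"dp":[3.63,-0.53,0.30],"twist":[-0.1,0.0,1.9]},{"dp":[3.61,-0.66,0.30],"twist":[-0.1,0.0,1.9]}
```

Request:
drive_tool:
  increments:
    - {"claw": -1,"dp": [2.2,0,0.1],"twist": [-0.2,0,1.7]}
    - {"claw": -1,"dp": [3.4,0,0.2],"twist": [-0.2,0,1.7]}
    - {"claw": -1,"dp": [3.6,-0.1,0.2],"twist": [-0.1,0,1.7]}
    - {"claw": -1,"dp": [3.6,-0.2,0.3],"twist": [-0.1,0,1.7]}
    - {"claw": -1,"dp": [3.6,-0.3,0.3],"twist": [-0.1,0,1.7]}

```text
time: 15.0
ee_pos: [595.3, 168.8, 112.1]
tcp_rot: [-179.2, 0.4, 78.1]
force: [0.7, -0.3, 0.1]
finger_gap: 87.0
```

Request:
drive_tool:
  increments:
    - {"claw": -1,"dp": [3.6,-0.5,0.3],"twist": [-0.2,0,1.7]}
    - {"claw": -1,"dp": [3,-0.6,0.3],"twist": [-0.1,0,1.5]}
    - {"claw": -1,"dp": [1.5,-0.3,0.3],"twist": [-0.1,0,0.3]}
    - {"claw": -1,"dp": [0.3,0,0],"twist": [0,0,0]}
    - {"claw": -1,"dp": [0,0,0],"twist": [0,0,0]}

```text
time: 15.42
ee_pos: [592.4, 264.1, 90.7]
tcp_rot: [-178.6, 0.8, 74.8]
force: [0.3, -0.9, 0.5]
finger_gap: 87.2
```

```bash
python3 go.py 602.6 265.2 43 75.3
```

```text
t 15.42 tcp [592.4 264.1  90.7] [-178.6    0.8   74.8] F [ 0.3 -0.9  0.5] gap 87.2 dist 48.8 rows 2
{"dp":[0.22,0.53,2.37],"twist":[-0.7,0.4,-0.2]},{"dp":[0.20,0.50,2.38],"twist":[-0.7,0.4,-0.2]}
```

Request:
drive_tool:
  increments:
    - {"claw": -1,"dp": [0.2,0.8,0.6],"twist": [-1,0.6,-0.4]}
    - {"claw": -1,"dp": [0.1,0.4,1.2],"twist": [-0.4,0.2,-0.1]}
    - {"claw": -1,"dp": [0,0,1.2],"twist": [0,0,0]}
    - {"claw": -1,"dp": [0,0,0.6],"twist": [0,0,0]}
    - {"claw": -1,"dp": [0,0,0.1],"twist": [0,0,0]}

```text
time: 15.83
ee_pos: [601.7, 257.5, 47.8]
tcp_rot: [-179.6, 0.4, 75.2]
force: [0.7, -0.8, -0.0]
finger_gap: 87.0
```

```bash
python3 go.py 602.6 265.2 43 75.3
```

```text
t 15.83 tcp [601.7 257.5  47.8] [-179.6    0.4   75.2] F [ 0.7 -0.8 -0. ] gap 87.0 dist 9.1 rows 1
{"dp":[0.77,-0.11,0.48],"twist":[-0.4,0.4,-0.1]}
```

Request:
drive_tool:
  increments:
    - {"claw": -1,"dp": [0.7,0,0.3],"twist": [-0.3,0.3,0]}
    - {"claw": -1,"dp": [0.1,0,0.2],"twist": [0,0,0]}
    - {"claw": -1,"dp": [0,0,0.1],"twist": [0,0,0]}

```text
time: 16.08
ee_pos: [603.5, 263.5, 40.6]
tcp_rot: [-179.8, 0.1, 75.1]
force: [1.0, -0.4, 0.2]
finger_gap: 87.2
```

```bash
python3 go.py 602.6 265.2 43 75.3
```

```text
t 16.08 tcp [603.5 263.5  40.6] [-1.798e+02  1.000e-01  7.510e+01] F [ 1.  -0.4  0.2] gap 87.2 dist 3.1 rows 1
{"dp":[0.14,-0.14,-0.24],"twist":[-0.2,0.1,-0.2]}
```

Request:
drive_tool:
  increments:
    - {"claw": 1,"dp": [0.1,-0.1,-0.3],"twist": [0,0,0]}
    - {"claw": 1,"dp": [0,0,0],"twist": [0,0,0]}
    - {"claw": 1,"dp": [0,0,0],"twist": [0,0,0]}
    - {"claw": 1,"dp": [0,0,0],"twist": [0,0,0]}
    - {"claw": 1,"dp": [0,0,0],"twist": [0,0,0]}

```text
time: 16.5
ee_pos: [603.6, 265.6, 45.7]
tcp_rot: [-179.9, 0.1, 75.1]
force: [-0.9, 0.3, -0.6]
finger_gap: 61.8
```

Request:
drive_tool:
  increments:
    - {"claw": 1,"dp": [0,0,0],"twist": [0,0,0]}
    - {"claw": 1,"dp": [0,0,0],"twist": [0,0,0]}
    - {"claw": 1,"dp": [0,0,0],"twist": [0,0,0]}
    - {"claw": 1,"dp": [0,0,0],"twist": [0,0,0]}

```text
time: 16.83
ee_pos: [603.8, 265.8, 46.1]
tcp_rot: [-180.0, 0.0, 75.1]
force: [-0.3, 0.8, -0.2]
finger_gap: 49.9
```

Request:
drive_tool:
  increments:
    - {"claw": 1,"dp": [0,0,-0.4],"twist": [0,0,0]}
    - {"claw": 1,"dp": [0,0,-1.2],"twist": [0,0,0]}
    - {"claw": 1,"dp": [0,0,-2.5],"twist": [0,0,0]}
    - {"claw": 1,"dp": [0,0,-2],"twist": [0,0,0]}
    - {"claw": 1,"dp": [0,0,-0.8],"twist": [0,0,0]}

```text
time: 17.25
ee_pos: [600.5, 264.8, 115.1]
tcp_rot: [-179.4, 0.3, 75.1]
force: [1.2, 0.7, -0.8]
finger_gap: 50.0
```

```bash
python3 go.py 446.5 -35 110 83.7 35
```

```text
t 17.25 tcp [600.5 264.8 115.1] [-179.4    0.3   75.1] F [ 1.2  0.7 -0.8] gap 50.0 dist 337.1 rows 10
{"dp":[-3.29,-0.72,0.08],"twist":[-0.1,0.0,-0.9]},{"dp":[-3.28,-0.77,0.07],"twist":[-0.1,0.0,-0.9]},{"dp":[-3.27,-0.82,0.07],"twist":[-0.1,0.0,-0.9]},{"dp":[-3.26,-0.86,0.07],"twist":[-0.1,0.0,-0.9]},{"dp":[-3.24,-0.91,0.07],"twist":[-0.1,0.0,-0.9]}
{"dp":[-3.23,-0.96,0.06],"twist":[-0.1,0.0,-0.9]},{"dp":[-3.22,-1.01,0.06],"twist":[-0.1,0.0,-0.9]},{"dp":[-3.20,-1.06,0.06],"twist":[-0.1,0.0,-0.9]},{"dp":[-3.18,-1.11,0.06],"twist":[-0.1,0.0,-0.9]},{"dp":[-3.17,-1.15,0.05],"twist":[-0.1,0.0,-0.9]}
```

Request:
drive_tool:
  increments:
    - {"claw": 1,"dp": [-2,-0.4,0],"twist": [0,0,-0.9]}
    - {"claw": 1,"dp": [-3.3,-0.7,0],"twist": [0,0,-0.9]}
    - {"claw": 1,"dp": [-3.3,-0.8,0],"twist": [0,0,-0.9]}
    - {"claw": 1,"dp": [-3.3,-0.8,0],"twist": [0,0,-0.9]}
    - {"claw": 1,"dp": [-3.3,-0.9,0],"twist": [0,0,-0.9]}

```text
time: 17.67
ee_pos: [537.4, 127.8, 122.1]
tcp_rot: [179.4, -0.3, 80.4]
force: [0.2, -1.3, -1.6]
finger_gap: 49.5
```

Request:
drive_tool:
  increments:
    - {"claw": 1,"dp": [-3.2,-1,0],"twist": [0,0,-0.9]}
    - {"claw": 1,"dp": [-3.2,-1,0],"twist": [0,0,-0.9]}
    - {"claw": 1,"dp": [-3.2,-1.1,0],"twist": [0,0,-0.9]}
    - {"claw": 1,"dp": [-3.2,-1.1,0],"twist": [0,0,-0.9]}
    - {"claw": 1,"dp": [-2.5,-1,0],"twist": [0,0,-0.5]}

```text
time: 18.08
ee_pos: [461.2, -23.3, 123.5]
tcp_rot: [179.2, -0.2, 84.8]
force: [0.3, 0.2, -1.7]
finger_gap: 49.9
```

Request:
drive_tool:
  increments:
    - {"claw": 1,"dp": [-1,-0.4,0],"twist": [0,0,0]}
    - {"claw": 1,"dp": [0,0,0],"twist": [0,0,0]}

```text
time: 18.25
ee_pos: [453.4, -37.2, 124.2]
tcp_rot: [179.3, -0.1, 84.5]
force: [0.6, 0.4, -1.8]
finger_gap: 50.2
```

```bash
python3 go.py 446.5 -35 30 83.7 35
```

```text
t 18.25 tcp [453.4 -37.2 124.2] [ 1.793e+02 -1.000e-01  8.450e+01] F [ 0.6  0.4 -1.8] gap 50.2 dist 94.5 rows 3
{"dp":[0.04,-0.28,3.14],"twist":[0.2,-0.0,0.3]},{"dp":[0.04,-0.26,3.14],"twist":[0.2,-0.0,0.3]},{"dp":[0.05,-0.25,3.14],"twist":[0.2,-0.0,0.3]}
```

Request:
drive_tool:
  increments:
    - {"claw": 1,"dp": [0.1,-0.8,1.5],"twist": [0.5,0,0.5]}
    - {"claw": 1,"dp": [0,-0.5,2.5],"twist": [0.4,0,0.2]}
    - {"claw": 1,"dp": [0,-0.2,2.2],"twist": [0.2,0,0]}
    - {"claw": 1,"dp": [0,-0.1,1.2],"twist": [0,0,0]}
    - {"claw": 1,"dp": [0,0,0.4],"twist": [0,0,0]}

```text
time: 18.67
ee_pos: [444.2, -35.4, 47.5]
tcp_rot: [179.5, 0.0, 83.6]
force: [0.4, 0.0, -1.9]
finger_gap: 49.4
```

```bash
python3 go.py 446.5 -35 14 83.7 35
```

```text
t 18.67 tcp [444.2 -35.4  47.5] [179.5   0.   83.6] F [ 0.4  0.  -1.9] gap 49.4 dist 33.6 rows 1
{"dp":[0.07,0.20,3.36],"twist":[0.5,0.0,-0.1]}
```

Request:
drive_tool:
  increments:
    - {"claw": 1,"dp": [0,0,1.2],"twist": [0.5,0,0]}
    - {"claw": 1,"dp": [0,0,1.0],"twist": [0,0,0]}
    - {"claw": 1,"dp": [0,0,0.5],"twist": [0,0,0]}
    - {"claw": 1,"dp": [0,0,0.2],"twist": [0,0,0]}
    - {"claw": 1,"dp": [0,0,0.1],"twist": [0,0,0]}

```text
time: 19.08
ee_pos: [448.5, -33.5, 17.0]
tcp_rot: [179.8, 0.1, 83.7]
force: [-0.1, -0.3, -0.7]
finger_gap: 49.7
```

Request:
drive_tool:
  increments:
    - {"claw": 1,"dp": [0,-0.1,0.3],"twist": [0.2,0,0]}
    - {"claw": 1,"dp": [0,0,0.15],"twist": [0,0,0]}
    - {"claw": 1,"dp": [0,0,0.1],"twist": [0,0,0]}

```text
time: 19.33
ee_pos: [448.9, -33.3, 12.5]
tcp_rot: [179.8, 0.1, 83.8]
force: [0.0, -0.3, -1.4]
finger_gap: 50.1
```

Request:
drive_tool:
  increments:
    - {"claw": 1,"dp": [0,0,0.1],"twist": [0,0,0]}

```text
time: 19.42
ee_pos: [449.0, -33.3, 12.0]
tcp_rot: [179.8, 0.1, 83.8]
force: [-0.5, -0.0, 11.4]
finger_gap: 49.6
```

Request:
drive_tool:
  increments:
    - {"claw": -1,"dp": [0,0,0],"twist": [0,0,0]}
    - {"claw": -1,"dp": [0,0,0],"twist": [0,0,0]}
    - {"claw": -1,"dp": [0,0,0],"twist": [0,0,0]}
    - {"claw": -1,"dp": [0,0,0],"twist": [0,0,0]}

```text
time: 19.75
ee_pos: [449.8, -33.7, 13.2]
tcp_rot: [179.6, 0.1, 83.8]
force: [-0.4, -0.1, -0.0]
finger_gap: 69.2
```

Request:
drive_tool:
  increments:
    - {"claw": -1,"dp": [0,0,-1],"twist": [0,0,0]}
    - {"claw": -1,"dp": [0,0,-3],"twist": [0,0,0]}
    - {"claw": -1,"dp": [0,0,-3.5],"twist": [0,0,0]}
    - {"claw": -1,"dp": [0,0,-3.5],"twist": [0,0,0]}
    - {"claw": -1,"dp": [0,0,-2],"twist": [0,0,0]}

```text
time: 20.17
ee_pos: [445.7, -32.7, 143.1]
tcp_rot: [-179.6, -0.0, 83.7]
force: [0.8, -0.5, -0.1]
finger_gap: 86.4
```

```bash
python3 ms.py plate_long 32 602 269 -14; python3 ms.py plate_short 10 593 7 -2.5 side; python3 ms.py case 4 449 -33 -6.3 side; python3 pic.py side s6 20 130 340 340; python3 go.py 602.3 269 100 76
```

```text
plate_long top [600.6 270.4 -13.9] 0.039 1529
plate_long side [602.5 268.3 -14. ] 0.028 2289
plate_short side [5.95e+02 7.10e+00 2.00e-01] 0.1 640
case side [449.4 -35.3  -6. ] 0.034 981
[444.1 -32.2 139.1] [-1.792e+02 -1.000e-01  8.370e+01] 87.16308219072121
t 20.62 tcp [444.1 -32.2 139.1] [-1.792e+02 -1.000e-01  8.370e+01] F [-0.6  0.4 -0.1] gap 87.2 dist 342.5 rows 9
{"dp":[3.52,1.39,0.42],"twist":[-0.1,-0.0,0.9]},{"dp":[3.54,1.33,0.42],"twist":[-0.1,-0.0,0.9]},{"dp":[3.56,1.28,0.43],"twist":[-0.1,-0.0,0.9]},{"dp":[3.58,1.22,0.43],"twist":[-0.1,-0.0,0.9]},{"dp":[3.60,1.17,0.43],"twist":[-0.1,-0.0,0.9]}
{"dp":[3.61,1.12,0.43],"twist":[-0.1,-0.0,0.9]},{"dp":[3.63,1.06,0.43],"twist":[-0.1,-0.0,0.9]},{"dp":[3.64,1.01,0.43],"twist":[-0.1,-0.0,0.9]},{"dp":[3.66,0.95,0.43],"twist":[-0.1,-0.0,0.9]}
```

View pics/s6.png

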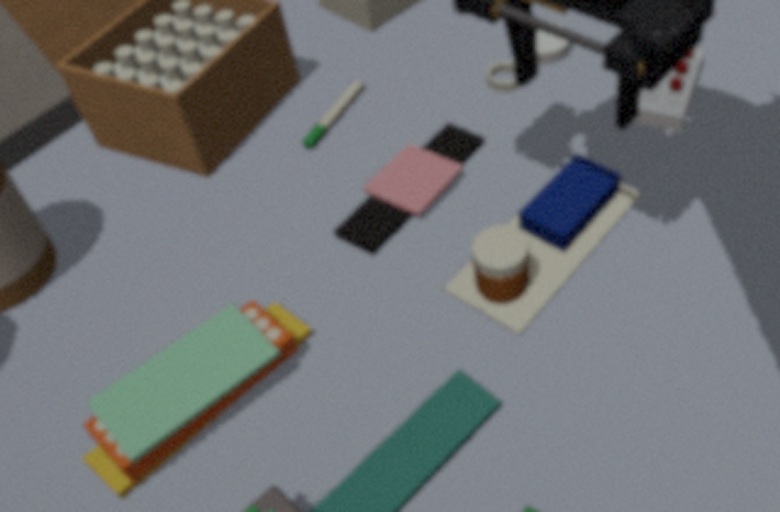

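Request:
drive_tool:
  increments:
    - {"claw": -1,"dp": [2,0.8,0],"twist": [-0.1,0,0.9]}
    - {"claw": -1,"dp": [3.5,1.4,0.2],"twist": [-0.1,0,0.9]}
    - {"claw": -1,"dp": [3.6,1.3,0.2],"twist": [-0.1,0,0.9]}
    - {"claw": -1,"dp": [3.6,1.2,0.3],"twist": [-0.1,0,0.9]}
    - {"claw": -1,"dp": [3.6,1.2,0.3],"twist": [-0.1,0,0.9]}

```text
time: 21.03
ee_pos: [524.3, 119.8, 122.6]
tcp_rot: [-178.9, 0.1, 78.2]
force: [0.5, -0.6, 0.5]
finger_gap: 87.0
```

Request:
drive_tool:
  increments:
    - {"claw": -1,"dp": [3.6,1.1,0.3],"twist": [-0.2,0,0.9]}
    - {"claw": -1,"dp": [3.6,1.1,0.3],"twist": [-0.2,0,0.9]}
    - {"claw": -1,"dp": [3.6,1,0.3],"twist": [-0.2,0,0.9]}
    - {"claw": -1,"dp": [3,0.9,0.3],"twist": [-0.2,0,0.5]}
    - {"claw": -1,"dp": [1.5,0.4,0],"twist": [-0.2,0,0]}

```text
time: 21.45
ee_pos: [604.3, 269.5, 100.3]
tcp_rot: [-179.5, 0.3, 75.0]
force: [0.2, -0.4, 0.5]
finger_gap: 87.0
```

Request:
drive_tool:
  increments:
    - {"claw": -1,"dp": [0,0,0],"twist": [0,0,0]}
    - {"claw": -1,"dp": [0,0,0],"twist": [0,0,0]}

```text
time: 21.62
ee_pos: [604.3, 273.3, 96.5]
tcp_rot: [-179.3, 0.4, 75.3]
force: [-0.5, -0.7, -0.2]
finger_gap: 86.9
```

```bash
python3 go.py 601.6 269.4 60 76
```

```text
t 21.62 tcp [604.3 273.3  96.5] [-179.3    0.4   75.3] F [-0.5 -0.7 -0.2] gap 86.9 dist 36.8 rows 1
{"dp":[-0.42,-0.12,3.65],"twist":[-0.7,0.4,-0.7]}
```

Request:
drive_tool:
  increments:
    - {"claw": -1,"dp": [-0.3,-0.3,1],"twist": [-0.5,0.3,-0.7]}
    - {"claw": -1,"dp": [0,0,1.8],"twist": [-0.2,0.1,0]}
    - {"claw": -1,"dp": [0,0,1.8],"twist": [0,0,0]}
    - {"claw": -1,"dp": [0,0,1],"twist": [0,0,0]}
    - {"claw": -1,"dp": [0,0,0.2],"twist": [0,0,0]}

```text
time: 22.03
ee_pos: [596.2, 265.1, 34.4]
tcp_rot: [-179.7, 0.2, 75.9]
force: [-0.6, -0.3, -0.1]
finger_gap: 86.9
```

```bash
python3 go.py 601.6 269.4 26 76
```

```text
t 22.03 tcp [596.2 265.1  34.4] [-179.7    0.2   75.9] F [-0.6 -0.3 -0.1] gap 86.9 dist 10.9 rows 1
{"dp":[0.55,0.43,0.83],"twist":[-0.3,0.2,-0.1]}
```

Request:
drive_tool:
  increments:
    - {"claw": -1,"dp": [0.4,0.4,0.3],"twist": [-0.2,0.2,0]}
    - {"claw": -1,"dp": [0.1,0.1,0.4],"twist": [0,0,0]}
    - {"claw": -1,"dp": [0,0,0.2],"twist": [0,0,0]}
    - {"claw": -1,"dp": [0,0,0.1],"twist": [0,0,0]}

```text
time: 22.37
ee_pos: [602.7, 266.5, 23.9]
tcp_rot: [-179.8, 0.1, 75.7]
force: [-0.2, -0.3, -0.1]
finger_gap: 87.2
```

```bash
python3 go.py 601.6 269.4 25 76
```

```text
t 22.37 tcp [602.7 266.5  23.9] [-1.798e+02  1.000e-01  7.570e+01] F [-0.2 -0.3 -0.1] gap 87.2 dist 3.3 rows 1
{"dp":[0.26,-0.17,-0.11],"twist":[-0.2,0.1,-0.3]}
```

Request:
drive_tool:
  increments:
    - {"claw": 1,"dp": [0.2,-0.2,0],"twist": [-0.1,0,-0.3]}
    - {"claw": 1,"dp": [0,0,0],"twist": [0,0,0]}
    - {"claw": 1,"dp": [0,0,0],"twist": [0,0,0]}
    - {"claw": 1,"dp": [0,0,0],"twist": [0,0,0]}
    - {"claw": 1,"dp": [0,0,0],"twist": [0,0,0]}

```text
time: 22.78
ee_pos: [602.4, 269.9, 26.0]
tcp_rot: [179.9, -0.0, 76.1]
force: [0.5, 0.7, -1.4]
finger_gap: 63.7
```

Request:
drive_tool:
  increments:
    - {"claw": 1,"dp": [0,0,0],"twist": [0,0,0]}
    - {"claw": 1,"dp": [0,0,0],"twist": [0,0,0]}
    - {"claw": 1,"dp": [0,0,0],"twist": [0,0,0]}

```text
time: 23.03
ee_pos: [602.2, 270.0, 26.1]
tcp_rot: [179.9, -0.0, 76.1]
force: [0.8, -0.1, -1.6]
finger_gap: 63.5
```

Request:
drive_tool:
  increments:
    - {"claw": 1,"dp": [0,0,-0.4],"twist": [0,0,0]}
    - {"claw": 1,"dp": [0,0,-1.2],"twist": [0,0,0]}
    - {"claw": 1,"dp": [0,0,-2.5],"twist": [0,0,0]}
    - {"claw": 1,"dp": [0,0,-2],"twist": [0,0,0]}
    - {"claw": 1,"dp": [0,0,-0.6],"twist": [0,0,0]}

```text
time: 23.45
ee_pos: [599.7, 269.3, 94.2]
tcp_rot: [-179.7, 0.2, 76.1]
force: [1.2, 0.1, -0.2]
finger_gap: 63.6
```

```bash
python3 go.py 593 8 90 87.6 35
```

```text
t 23.45 tcp [599.7 269.3  94.2] [-179.7    0.2   76.1] F [ 1.2  0.1 -0.2] gap 63.6 dist 261.4 rows 8
{"dp":[-3.19,0.70,0.06],"twist":[-0.0,0.0,-1.4]},{"dp":[-3.21,0.62,0.06],"twist":[-0.0,0.0,-1.4]},{"dp":[-3.22,0.54,0.06],"twist":[-0.0,0.0,-1.4]},{"dp":[-3.23,0.46,0.06],"twist":[-0.0,0.0,-1.4]},{"dp":[-3.25,0.38,0.06],"twist":[-0.0,0.0,-1.4]}
{"dp":[-3.25,0.30,0.06],"twist":[-0.0,0.0,-1.4]},{"dp":[-3.26,0.22,0.06],"twist":[-0.0,0.0,-1.4]},{"dp":[-3.26,0.14,0.05],"twist":[-0.0,0.0,-1.4]}
```

Request:
drive_tool:
  increments:
    - {"claw": 1,"dp": [-2,0.5,0],"twist": [0,0,-1.4]}
    - {"claw": 1,"dp": [-3.2,0.6,0],"twist": [0,0,-1.4]}
    - {"claw": 1,"dp": [-3.2,0.5,0],"twist": [0,0,-1.4]}
    - {"claw": 1,"dp": [-3.2,0.4,0],"twist": [0,0,-1.4]}
    - {"claw": 1,"dp": [-3.2,0.3,0],"twist": [0,0,-1.4]}

```text
time: 23.87
ee_pos: [598.4, 123.4, 100.9]
tcp_rot: [179.5, -0.2, 84.1]
force: [0.3, 0.1, -0.6]
finger_gap: 63.8
```

Request:
drive_tool:
  increments:
    - {"claw": 1,"dp": [-3.2,0.2,0],"twist": [0,0,-1.4]}
    - {"claw": 1,"dp": [-3.2,0.2,0],"twist": [0,0,-1.4]}
    - {"claw": 1,"dp": [-2.3,0,0],"twist": [0,0,-0.8]}
    - {"claw": 1,"dp": [-1,0,0],"twist": [0,0,0]}
    - {"claw": 1,"dp": [0,0,0],"twist": [0,0,0]}

```text
time: 24.28
ee_pos: [594.9, 15.6, 102.6]
tcp_rot: [179.3, -0.1, 87.5]
force: [1.1, -0.2, -0.8]
finger_gap: 63.3
```

```bash
python3 go.py 593 7.8 40 87.6 36
```

```text
t 24.28 tcp [594.9  15.6 102.6] [ 1.793e+02 -1.000e-01  8.750e+01] F [ 1.1 -0.2 -0.8] gap 63.3 dist 63.1 rows 2
{"dp":[-0.40,-0.12,3.13],"twist":[0.4,-0.0,-0.0]},{"dp":[-0.39,-0.10,3.13],"twist":[0.4,-0.0,-0.0]}
```

Request:
drive_tool:
  increments:
    - {"claw": 1,"dp": [-0.5,-0.3,1.5],"twist": [0.4,0,0]}
    - {"claw": 1,"dp": [-0.3,-0.2,2],"twist": [0.2,0,0]}
    - {"claw": 1,"dp": [0,0,1.8],"twist": [0,0,0]}
    - {"claw": 1,"dp": [0,0,0.8],"twist": [0,0,0]}
    - {"claw": 1,"dp": [0,0,0.2],"twist": [0,0,0]}

```text
time: 24.7
ee_pos: [593.1, 11.8, 40.4]
tcp_rot: [179.5, -0.2, 87.4]
force: [0.4, 0.3, -1.1]
finger_gap: 63.7
```

```bash
python3 go.py 593 7.8 20 87.6 36
```

```text
t 24.7 tcp [593.1  11.8  40.4] [179.5  -0.2  87.4] F [ 0.4  0.3 -1.1] gap 63.7 dist 20.8 rows 1
{"dp":[-0.41,-0.01,2.04],"twist":[0.5,-0.2,-0.2]}
```

Request:
drive_tool:
  increments:
    - {"claw": 1,"dp": [-0.4,-0.1,0.6],"twist": [0.4,-0.2,-0.2]}
    - {"claw": 1,"dp": [0,0,0.8],"twist": [0.1,0,0]}
    - {"claw": 1,"dp": [0,0,0.4],"twist": [0,0,0]}
    - {"claw": 1,"dp": [0,0,0.1],"twist": [0,0,0]}
    - {"claw": 1,"dp": [0,0,0],"twist": [0,0,0]}

```text
time: 25.12
ee_pos: [593.1, 10.8, 20.8]
tcp_rot: [179.9, 0.0, 87.9]
force: [-0.5, 0.5, -1.3]
finger_gap: 64.0
```

```bash
python3 pic.py side s7 140 160 260 250; python3 go.py 593 7.8 12 87.6 36;
```

```text
[593.1  10.8  21. ] [179.9   0.   87.9] 63.410443836046284
t 25.17 tcp [593.1  10.8  21. ] [179.9   0.   87.9] F [-0.1 -0.1 -1. ] gap 63.4 dist 9.4 rows 1
{"dp":[-0.30,-0.00,0.90],"twist":[0.1,0.0,0.3]}
```

View pics/s7.png

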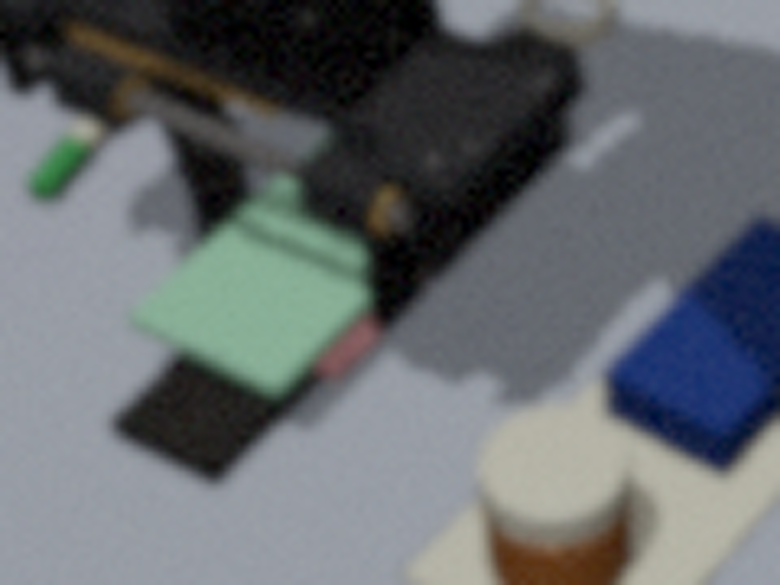

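Request:
drive_tool:
  increments:
    - {"claw": 1,"dp": [-0.3,0,0.1],"twist": [0,0,0.3]}
    - {"claw": 1,"dp": [0,0,0.15],"twist": [0,0,0]}

```text
time: 25.33
ee_pos: [593.8, 7.6, 19.3]
tcp_rot: [179.8, 0.0, 87.5]
force: [-0.1, -0.4, 0.2]
finger_gap: 63.7
```

```bash
python3 go.py 593 7.8 12 87.6 36;
```

```text
t 25.33 tcp [593.8   7.6  19.3] [179.8   0.   87.5] F [-0.1 -0.4  0.2] gap 63.7 dist 7.4 rows 1
{"dp":[0.02,-0.08,0.73],"twist":[0.2,0.0,-0.1]}
```

Request:
drive_tool:
  increments:
    - {"claw": 1,"dp": [0,-0.08,0.1],"twist": [0.2,0,0]}
    - {"claw": 1,"dp": [0,0,0.12],"twist": [0,0,0]}

```text
time: 25.5
ee_pos: [593.4, 7.1, 17.5]
tcp_rot: [179.9, 0.0, 87.5]
force: [0.4, -0.5, -0.6]
finger_gap: 63.7
```

Request:
drive_tool:
  increments:
    - {"claw": 1,"dp": [0,0,0.12],"twist": [0,0,0]}

```text
time: 25.58
ee_pos: [593.5, 7.0, 16.4]
tcp_rot: [179.9, 0.0, 87.5]
force: [-0.2, 0.2, -0.5]
finger_gap: 63.6
```

Request:
drive_tool:
  increments:
    - {"claw": 1,"dp": [0,0,0.12],"twist": [0,0,0]}

```text
time: 25.67
ee_pos: [593.1, 7.0, 15.3]
tcp_rot: [179.9, 0.0, 87.5]
force: [-0.9, 0.2, 0.6]
finger_gap: 63.6
```

Request:
drive_tool:
  increments:
    - {"claw": 1,"dp": [0,0,0.12],"twist": [0,0,0]}

```text
time: 25.75
ee_pos: [593.0, 6.9, 14.6]
tcp_rot: [180.0, 0.0, 87.5]
force: [-0.9, 0.9, 10.3]
finger_gap: 63.9
```

Request:
drive_tool:
  increments:
    - {"claw": 1,"dp": [0.06,0,0.12],"twist": [0,0,0]}

```text
time: 25.83
ee_pos: [593.1, 7.2, 14.6]
tcp_rot: [180.0, 0.1, 87.5]
force: [-3.4, -2.9, 11.4]
finger_gap: 63.7
```

Request:
drive_tool:
  increments:
    - {"claw": 1,"dp": [0,0,0.12],"twist": [0,0,0]}

```text
time: 25.92
ee_pos: [593.1, 7.0, 14.7]
tcp_rot: [180.0, 0.1, 87.5]
force: [-1.8, 1.5, 9.1]
finger_gap: 63.8
```

```bash
python3 -c "
from workcell import status
s=status.state();print(s['force'],s['wrist_torque'],s['finger_gap'])"; python3 pic.py side s8 140 160 260 250
```

```text
[-1.82274856  1.4630892   9.14150722] [0.13366275 0.50379547 0.0080261 ] 63.847861300064935
[593.1   7.1  14.7] [1.80e+02 1.00e-01 8.75e+01] 63.716427463957366
```

View pics/s8.png

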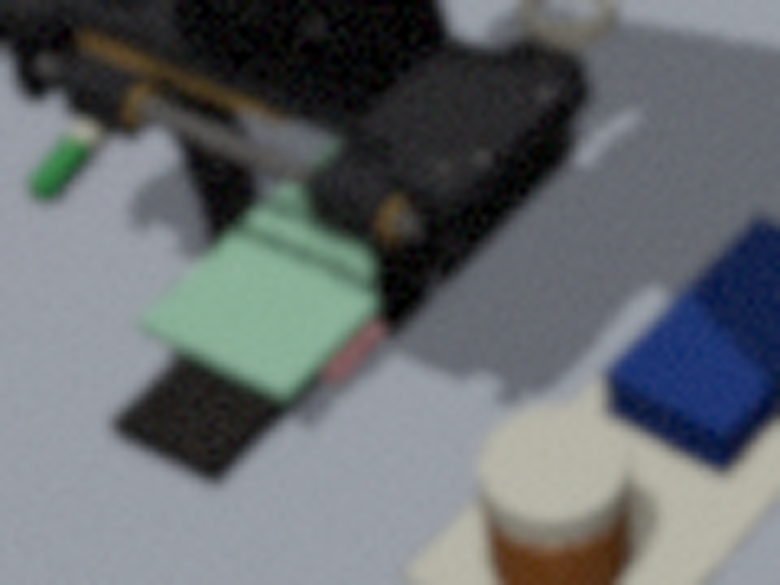

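Request:
drive_tool:
  increments:
    - {"claw": 1,"dp": [0,0,-0.05],"twist": [0,0,0]}
    - {"claw": -1,"dp": [0,0,0],"twist": [0,0,0]}
    - {"claw": -1,"dp": [0,0,0],"twist": [0,0,0]}
    - {"claw": -1,"dp": [0,0,0],"twist": [0,0,0]}
    - {"claw": -1,"dp": [0,0,0],"twist": [0,0,0]}

```text
time: 26.38
ee_pos: [594.6, 6.8, 16.4]
tcp_rot: [179.7, 0.1, 87.5]
force: [0.0, -0.5, 0.5]
finger_gap: 82.1
```

```bash
python3 pic.py side s9 140 160 260 250; python3 go.py 593 7.2 4 87.6 36
```

```text
[594.6   6.8  16.3] [1.797e+02 1.000e-01 8.750e+01] 83.66154899421873
t 26.43 tcp [594.6   6.8  16.3] [1.797e+02 1.000e-01 8.750e+01] F [-0.3  0.9 -0.4] gap 83.7 dist 12.5 rows 1
{"dp":[0.03,-0.16,1.23],"twist":[0.3,0.1,-0.1]}
```

View pics/s9.png

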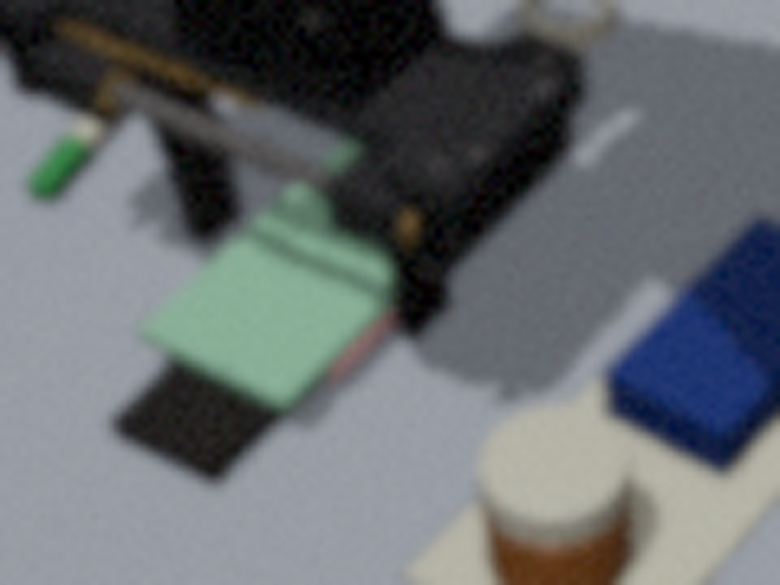

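Request:
drive_tool:
  increments:
    - {"claw": -1,"dp": [0,-0.2,0.3],"twist": [0.3,0.1,-0.1]}
    - {"claw": -1,"dp": [0,0,0.4],"twist": [0,0,0]}
    - {"claw": -1,"dp": [0,0,0.25],"twist": [0,0,0]}
    - {"claw": -1,"dp": [0,0,0.1],"twist": [0,0,0]}

```text
time: 26.77
ee_pos: [592.1, 7.0, 4.3]
tcp_rot: [-179.9, -0.0, 87.6]
force: [0.5, -0.9, -0.5]
finger_gap: 87.1
```

```bash
python3 go.py 593 7.2 4 87.6 36
```

```text
t 26.77 tcp [592.1   7.    4.3] [-179.9   -0.    87.6] F [ 0.5 -0.9 -0.5] gap 87.1 dist 0.9 rows 1
{"dp":[0.03,0.08,0.03],"twist":[-0.1,-0.0,0.0]}
```

Request:
drive_tool:
  increments:
    - {"claw": 1,"dp": [0,0.05,0],"twist": [0,0,0]}
    - {"claw": 1,"dp": [0,0,0],"twist": [0,0,0]}
    - {"claw": 1,"dp": [0,0,0],"twist": [0,0,0]}
    - {"claw": 1,"dp": [0,0,0],"twist": [0,0,0]}
    - {"claw": 1,"dp": [0,0,0],"twist": [0,0,0]}
  squeeze: 5

```text
time: 27.18
ee_pos: [592.3, 7.0, 3.2]
tcp_rot: [-179.8, -0.0, 87.6]
force: [0.3, -0.1, -1.2]
finger_gap: 64.0
```

Request:
drive_tool:
  increments:
    - {"claw": 1,"dp": [0,0,0],"twist": [0,0,0]}
    - {"claw": 1,"dp": [0,0,0],"twist": [0,0,0]}

```text
time: 27.35
ee_pos: [592.3, 7.0, 3.2]
tcp_rot: [-179.8, -0.0, 87.6]
force: [1.2, -0.5, -1.1]
finger_gap: 64.2
```

Request:
drive_tool:
  increments:
    - {"claw": -1,"dp": [0,0,0],"twist": [0,0,0]}
    - {"claw": -1,"dp": [0,0,0],"twist": [0,0,0]}
    - {"claw": -1,"dp": [0,0,0],"twist": [0,0,0]}
    - {"claw": -1,"dp": [0,0,0],"twist": [0,0,0]}

```text
time: 27.68
ee_pos: [592.4, 7.0, 3.6]
tcp_rot: [-179.8, -0.0, 87.6]
force: [1.2, 0.4, 0.1]
finger_gap: 82.4
```

Request:
drive_tool:
  increments:
    - {"claw": -1,"dp": [0,0,-1],"twist": [0,0,0]}
    - {"claw": -1,"dp": [0,0,-3],"twist": [0,0,0]}
    - {"claw": -1,"dp": [0,0,-3.5],"twist": [0,0,0]}
    - {"claw": -1,"dp": [0,0,-3],"twist": [0,0,0]}
    - {"claw": -1,"dp": [0,0,-1],"twist": [0,0,0]}

```text
time: 28.1
ee_pos: [589.7, 7.4, 121.0]
tcp_rot: [-179.2, -0.1, 87.6]
force: [0.7, -0.9, 0.7]
finger_gap: 87.0
```

```bash
python3 ms.py tray 10 602 265 -12.3; python3 ms.py plate_long 16 593 7 -2.5 side;  python3 go.py 602.3 265 100 78
```

```text
tray top [599.4 267.2 -11. ] 0.054 1660
tray side [600.7 264.8 -11.8] 0.032 2680
plate_long side [593.1   5.2  -2.2] 0.056 1078
t 28.4 tcp [586.3   7.8 115. ] [-178.7   -0.2   87.6] F [-0.8  0.1  0.9] gap 87.1 dist 258.1 rows 7
{"dp":[3.68,0.08,0.22],"twist":[-0.2,-0.0,1.4]},{"dp":[3.68,-0.01,0.22],"twist":[-0.2,-0.0,1.4]},{"dp":[3.68,-0.10,0.22],"twist":[-0.2,-0.0,1.4]},{"dp":[3.68,-0.19,0.22],"twist":[-0.2,-0.0,1.4]},{"dp":[3.67,-0.27,0.22],"twist":[-0.2,-0.0,1.4]}
{"dp":[3.66,-0.36,0.22],"twist":[-0.2,-0.0,1.4]},{"dp":[3.65,-0.45,0.22],"twist":[-0.2,-0.0,1.4]}
```

Request:
drive_tool:
  increments:
    - {"claw": -1,"dp": [2.2,0,0],"twist": [-0.2,0,1.4]}
    - {"claw": -1,"dp": [3.6,0,0.1],"twist": [-0.2,0,1.4]}
    - {"claw": -1,"dp": [3.6,-0.1,0.1],"twist": [-0.2,0,1.4]}
    - {"claw": -1,"dp": [3.6,-0.2,0.2],"twist": [-0.2,0,1.4]}
    - {"claw": -1,"dp": [3.6,-0.2,0.2],"twist": [-0.2,0,1.4]}

```text
time: 28.82
ee_pos: [594.8, 170.1, 100.8]
tcp_rot: [-178.9, 0.2, 79.5]
force: [0.7, -1.4, 0.8]
finger_gap: 86.9
```

Request:
drive_tool:
  increments:
    - {"claw": -1,"dp": [3.6,-0.3,0.2],"twist": [-0.2,0,1.2]}
    - {"claw": -1,"dp": [2.7,-0.4,0.2],"twist": [-0.2,0,0.7]}
    - {"claw": -1,"dp": [1.3,-0.1,0.2],"twist": [-0.2,0,0]}
    - {"claw": -1,"dp": [0.2,0,0],"twist": [0,0,0]}
    - {"claw": -1,"dp": [0,0,0],"twist": [0,0,0]}

```text
time: 29.23
ee_pos: [596.2, 257.7, 84.6]
tcp_rot: [-178.7, 0.6, 78.0]
force: [-0.5, 0.1, -0.1]
finger_gap: 86.9
```

```bash
python3 go.py 600.2 266 45 78.5
```

```text
t 29.23 tcp [596.2 257.7  84.6] [-178.7    0.6   78. ] F [-0.5  0.1 -0.1] gap 86.9 dist 40.6 rows 2
{"dp":[0.47,0.15,1.97],"twist":[-0.6,0.3,-0.3]},{"dp":[0.46,0.13,1.97],"twist":[-0.6,0.3,-0.3]}
```

Request:
drive_tool:
  increments:
    - {"claw": -1,"dp": [0.7,0.2,0.8],"twist": [-0.8,0.4,-0.5]}
    - {"claw": -1,"dp": [0.4,0.1,1.5],"twist": [-0.4,0.2,0]}
    - {"claw": -1,"dp": [0,0,1.5],"twist": [0,0,0]}
    - {"claw": -1,"dp": [0,0,0.7],"twist": [0,0,0]}
    - {"claw": -1,"dp": [0,0,0.2],"twist": [0,0,0]}

```text
time: 29.65
ee_pos: [601.4, 259.0, 34.5]
tcp_rot: [-179.8, 0.2, 78.2]
force: [-0.1, 0.1, 0.1]
finger_gap: 86.8
```

```bash
python3 go.py 600.2 266 14 78.5
```

```text
t 29.65 tcp [601.4 259.   34.5] [-179.8    0.2   78.2] F [-0.1  0.1  0.1] gap 86.8 dist 21.7 rows 1
{"dp":[0.67,-0.25,2.05],"twist":[-0.2,0.2,-0.3]}
```

Request:
drive_tool:
  increments:
    - {"claw": -1,"dp": [0.6,-0.2,0.6],"twist": [-0.2,0.2,-0.3]}
    - {"claw": -1,"dp": [0.1,0,0.7],"twist": [0,0,0]}
    - {"claw": -1,"dp": [0,0,0.4],"twist": [0,0,0]}
    - {"claw": -1,"dp": [0,0,0.1],"twist": [0,0,0]}

```text
time: 29.98
ee_pos: [601.7, 263.1, 15.5]
tcp_rot: [-180.0, 0.0, 78.3]
force: [-0.3, -0.4, 0.3]
finger_gap: 87.0
```

```bash
python3 go.py 600.2 266 14 78.5
```

```text
t 29.98 tcp [601.7 263.1  15.5] [-180.     0.    78.3] F [-0.3 -0.4  0.3] gap 87.0 dist 3.6 rows 1
{"dp":[0.26,-0.20,0.15],"twist":[-0.0,0.0,-0.2]}
```

Request:
drive_tool:
  increments:
    - {"claw": 1,"dp": [0.3,-0.2,0.15],"twist": [0,0,-0.2]}
    - {"claw": 1,"dp": [0,0,0.1],"twist": [0,0,0]}
    - {"claw": 1,"dp": [0,0,0],"twist": [0,0,0]}
    - {"claw": 1,"dp": [0,0,0],"twist": [0,0,0]}
    - {"claw": 1,"dp": [0,0,0],"twist": [0,0,0]}
  squeeze: 25

```text
time: 30.4
ee_pos: [600.9, 267.3, 13.7]
tcp_rot: [179.9, -0.0, 78.5]
force: [0.3, 0.7, 0.3]
finger_gap: 61.3
```

Request:
drive_tool:
  increments:
    - {"claw": 1,"dp": [0,0,0],"twist": [0,0,0]}
    - {"claw": 1,"dp": [0,0,0],"twist": [0,0,0]}
    - {"claw": 1,"dp": [0,0,0],"twist": [0,0,0]}
    - {"claw": 1,"dp": [0,0,0],"twist": [0,0,0]}

```text
time: 30.73
ee_pos: [601.0, 267.5, 14.1]
tcp_rot: [179.9, -0.0, 78.6]
force: [0.1, -0.8, -0.6]
finger_gap: 51.7
```

Request:
drive_tool:
  increments:
    - {"claw": 1,"dp": [0,0,-0.4],"twist": [0,0,0]}
    - {"claw": 1,"dp": [0,0,-1.2],"twist": [0,0,0]}
    - {"claw": 1,"dp": [0,0,-2.5],"twist": [0,0,0]}
    - {"claw": 1,"dp": [0,0,-2.5],"twist": [0,0,0]}
    - {"claw": 1,"dp": [0,0,-1],"twist": [0,0,0]}

```text
time: 31.15
ee_pos: [597.6, 266.5, 90.4]
tcp_rot: [-179.6, 0.2, 78.6]
force: [1.2, 0.1, -1.0]
finger_gap: 51.6
```

```bash
python3 pic.py side s10 20 130 280 384; python3 go.py 437.5 237.3 85 79.1 35
```

```text
[598.5 266.8  91.7] [-179.8    0.2   78.6] 51.69787174290547
t 31.2 tcp [598.5 266.8  91.7] [-179.8    0.2   78.6] F [ 0.4  0.6 -0.2] gap 51.7 dist 163.8 rows 5
{"dp":[-1.22,-3.04,0.15],"twist":[-0.0,0.0,-0.1]},{"dp":[-1.21,-3.04,0.15],"twist":[-0.0,0.0,-0.1]},{"dp":[-1.20,-3.04,0.14],"twist":[-0.0,0.0,-0.1]},{"dp":[-1.20,-3.05,0.14],"twist":[-0.0,0.0,-0.1]},{"dp":[-1.19,-3.05,0.14],"twist":[-0.0,0.0,-0.1]}
```

View pics/s10.png

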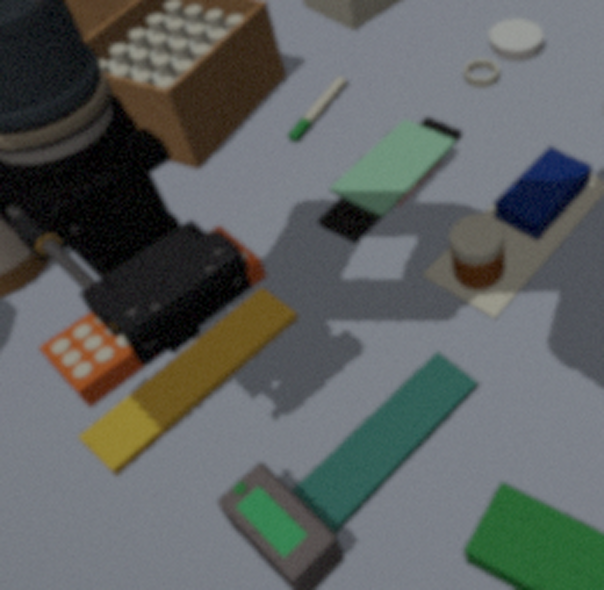

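Request:
drive_tool:
  increments:
    - {"claw": 1,"dp": [-0.8,-2,0],"twist": [0,0,-0.1]}
    - {"claw": 1,"dp": [-1.3,-3,0],"twist": [0,0,-0.1]}
    - {"claw": 1,"dp": [-1.3,-3,0],"twist": [0,0,-0.1]}
    - {"claw": 1,"dp": [-1.3,-3,0],"twist": [0,0,-0.1]}
    - {"claw": 1,"dp": [-1.3,-2.5,0],"twist": [0,0,0]}

```text
time: 31.62
ee_pos: [460.0, 234.8, 93.6]
tcp_rot: [179.2, -0.4, 78.9]
force: [0.1, -0.6, -1.7]
finger_gap: 51.6
```

Request:
drive_tool:
  increments:
    - {"claw": 1,"dp": [-0.5,-1,0],"twist": [0,0,0]}
    - {"claw": 1,"dp": [0,0,0],"twist": [0,0,0]}
    - {"claw": 1,"dp": [0,0,0],"twist": [0,0,0]}

```text
time: 31.87
ee_pos: [438.4, 229.5, 92.6]
tcp_rot: [179.8, -0.0, 78.9]
force: [0.5, -0.2, -1.3]
finger_gap: 51.9
```

```bash
python3 go.py 437.5 233 50 79.1 35
```

```text
t 31.87 tcp [438.4 229.5  92.6] [179.8  -0.   78.9] F [ 0.5 -0.2 -1.3] gap 51.9 dist 42.7 rows 2
{"dp":[0.16,-0.08,2.13],"twist":[0.1,-0.0,-0.1]},{"dp":[0.16,-0.08,2.13],"twist":[0.1,-0.0,-0.1]}
```

Request:
drive_tool:
  increments:
    - {"claw": 1,"dp": [0,-0.3,1],"twist": [0.2,0,-0.2]}
    - {"claw": 1,"dp": [0,-0.3,1.5],"twist": [0.2,0,0]}
    - {"claw": 1,"dp": [0,-0.1,1.2],"twist": [0.1,0,0]}
    - {"claw": 1,"dp": [0,0,0.6],"twist": [0,0,0]}
    - {"claw": 1,"dp": [0,0,0.1],"twist": [0,0,0]}

```text
time: 32.28
ee_pos: [440.5, 233.2, 45.6]
tcp_rot: [179.7, -0.4, 79.1]
force: [-0.2, -0.3, -1.1]
finger_gap: 51.7
```

```bash
python3 go.py 437.5 237 25 79.1 35
```

```text
t 32.28 tcp [440.5 233.2  45.6] [179.7  -0.4  79.1] F [-0.2 -0.3 -1.1] gap 51.7 dist 21.2 rows 1
{"dp":[0.30,-0.38,2.06],"twist":[0.3,-0.4,0.0]}
```

Request:
drive_tool:
  increments:
    - {"claw": 1,"dp": [0.1,-0.4,0.6],"twist": [0.3,-0.4,0]}
    - {"claw": 1,"dp": [0.1,-0.1,0.8],"twist": [0,0,0]}
    - {"claw": 1,"dp": [0,0,0.5],"twist": [0,0,0]}
    - {"claw": 1,"dp": [0,0,0.1],"twist": [0,0,0]}
    - {"claw": 1,"dp": [0,0,0],"twist": [0,0,0]}

```text
time: 32.7
ee_pos: [438.7, 237.3, 22.7]
tcp_rot: [179.9, 0.0, 79.1]
force: [0.6, -0.3, -0.6]
finger_gap: 51.7
```

```bash
python3 pic.py side s11 90 220 290 384; python3 go.py 437.5 237.3 16 79.1 35
```

```text
[438.7 237.3  22.9] [179.9   0.   79.1] 51.684084688656874
t 32.75 tcp [438.7 237.3  22.9] [179.9   0.   79.1] F [-0.4 -0.8 -1.8] gap 51.7 dist 7.0 rows 1
{"dp":[-0.02,-0.12,0.69],"twist":[0.1,0.0,-0.0]}
```

View pics/s11.png

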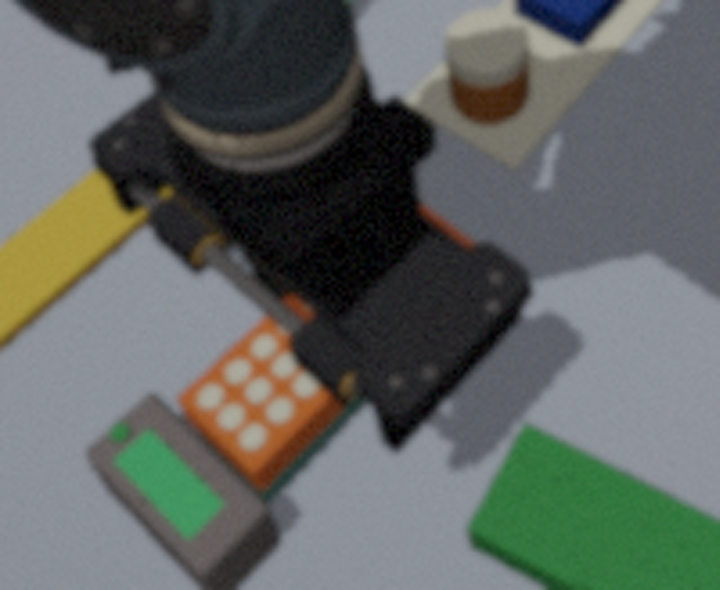

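Request:
drive_tool:
  increments:
    - {"claw": 1,"dp": [0,-0.12,0.3],"twist": [0.1,0,0]}
    - {"claw": 1,"dp": [0,0,0.3],"twist": [0,0,0]}
    - {"claw": 1,"dp": [0,0,0.15],"twist": [0,0,0]}

```text
time: 33.0
ee_pos: [438.2, 237.7, 15.8]
tcp_rot: [179.9, -0.1, 79.1]
force: [0.6, 0.1, -1.1]
finger_gap: 52.1
```

```bash
python3 go.py 437.5 237.3 14 79.1 35
```

```text
t 33.0 tcp [438.2 237.7  15.8] [ 1.799e+02 -1.000e-01  7.910e+01] F [ 0.6  0.1 -1.1] gap 52.1 dist 2.0 rows 1
{"dp":[-0.05,-0.06,0.18],"twist":[0.1,-0.1,-0.0]}
```

Request:
drive_tool:
  increments:
    - {"claw": 1,"dp": [-0.05,-0.06,0.12],"twist": [0,0,0]}

```text
time: 33.08
ee_pos: [437.7, 237.4, 14.6]
tcp_rot: [179.8, -0.1, 79.1]
force: [-0.4, 0.1, -1.3]
finger_gap: 51.9
```

Request:
drive_tool:
  increments:
    - {"claw": 1,"dp": [0,0,0.1],"twist": [0,0,0]}

```text
time: 33.17
ee_pos: [437.4, 237.3, 14.0]
tcp_rot: [179.9, -0.1, 79.1]
force: [-2.5, -0.4, 16.0]
finger_gap: 52.0
```

Request:
drive_tool:
  increments:
    - {"claw": 1,"dp": [0,0,0.08],"twist": [0,0,0]}

```text
time: 33.25
ee_pos: [437.5, 237.3, 14.1]
tcp_rot: [179.8, -0.1, 79.1]
force: [-1.0, 0.4, 10.5]
finger_gap: 51.8
```

Request:
drive_tool:
  increments:
    - {"claw": -1,"dp": [0,0,0],"twist": [0,0,0]}
    - {"claw": -1,"dp": [0,0,0],"twist": [0,0,0]}
    - {"claw": -1,"dp": [0,0,0],"twist": [0,0,0]}
    - {"claw": -1,"dp": [0,0,0],"twist": [0,0,0]}

```text
time: 33.58
ee_pos: [438.2, 237.4, 15.1]
tcp_rot: [179.7, -0.1, 79.1]
force: [0.0, -0.1, 0.5]
finger_gap: 70.7
```

Request:
drive_tool:
  increments:
    - {"claw": -1,"dp": [0,0,-1],"twist": [0,0,0]}
    - {"claw": -1,"dp": [0,0,-3],"twist": [0,0,0]}
    - {"claw": -1,"dp": [0,0,-3.5],"twist": [0,0,0]}
    - {"claw": -1,"dp": [0,0,-3.5],"twist": [0,0,0]}
    - {"claw": -1,"dp": [0,0,-1.5],"twist": [0,0,0]}

```text
time: 34.0
ee_pos: [434.4, 236.1, 142.0]
tcp_rot: [-179.6, 0.2, 79.1]
force: [1.2, 0.4, 0.5]
finger_gap: 86.8
```

```bash
cat > ms2.py <<'E'
from ms import *
measure("stand",0,(604,262,-.19))
measure("tray",10,(437,236,-.19))
E
python3 ms2.py; python3 go.py 449.4 -34 125 83.9 35
```

```text
stand top [600.4 263.2  -8.4] 0.038 1535
stand side [602.7 261.1  -8.4] 0.039 2307
tray top [433.3 234.2  -8.8] 0.616 992
tray side [437.3 234.3 -11. ] 0.237 2437
t 34.4 tcp [432.  235.2 136.7] [-179.2    0.4   79. ] F [-0.6  0.7 -0. ] gap 87.2 dist 270.0 rows 8
{"dp":[-3.26,0.86,0.16],"twist":[-0.1,0.0,-0.6]},{"dp":[-3.27,0.82,0.16],"twist":[-0.1,0.0,-0.6]},{"dp":[-3.28,0.79,0.16],"twist":[-0.1,0.0,-0.6]},{"dp":[-3.29,0.75,0.15],"twist":[-0.1,0.0,-0.6]},{"dp":[-3.30,0.72,0.15],"twist":[-0.1,0.0,-0.6]}
{"dp":[-3.30,0.68,0.15],"twist":[-0.1,0.0,-0.6]},{"dp":[-3.31,0.65,0.15],"twist":[-0.1,0.0,-0.6]},{"dp":[-3.32,0.61,0.15],"twist":[-0.1,0.0,-0.6]}
```

Request:
drive_tool:
  increments:
    - {"claw": -1,"dp": [-2,0.6,0],"twist": [-0.1,0,-0.6]}
    - {"claw": -1,"dp": [-3.3,0.9,0],"twist": [-0.1,0,-0.6]}
    - {"claw": -1,"dp": [-3.3,0.9,0],"twist": [-0.1,0,-0.6]}
    - {"claw": -1,"dp": [-3.3,0.8,0],"twist": [-0.1,0,-0.6]}
    - {"claw": -1,"dp": [-3.3,0.8,0],"twist": [-0.1,0,-0.6]}

```text
time: 34.82
ee_pos: [444.1, 79.2, 131.9]
tcp_rot: [-179.1, 0.4, 82.9]
force: [0.3, -0.0, 0.3]
finger_gap: 87.2
```

Request:
drive_tool:
  increments:
    - {"claw": -1,"dp": [-3.3,0.7,0],"twist": [0,0,-0.6]}
    - {"claw": -1,"dp": [-3.3,0.7,0],"twist": [0,0,-0.6]}
    - {"claw": -1,"dp": [-3,0.6,0],"twist": [0,0,-0.5]}
    - {"claw": -1,"dp": [-1,0.3,0],"twist": [0,0,0]}
    - {"claw": -1,"dp": [0,0,0],"twist": [0,0,0]}

```text
time: 35.23
ee_pos: [453.8, -38.9, 127.2]
tcp_rot: [-178.6, 0.3, 84.3]
force: [-0.3, 0.4, 0.4]
finger_gap: 86.8
```

```bash
python3 ms2.py | grep tray; python3 go.py 449.4 -34 50 83.9
```

```text
tray top [435.8 236.9 -11.5] 0.07 1485
tray side [438.  234.2  -9.8] 0.083 2773
t 35.63 tcp [453.1 -35.4 128.1] [-178.7    0.3   84.7] F [-0.2  0.1  0.1] gap 87.4 dist 78.2 rows 2
{"dp":[0.08,-0.10,3.91],"twist":[-0.7,0.2,0.4]},{"dp":[0.06,-0.15,3.91],"twist":[-0.7,0.2,0.4]}
```

Request:
drive_tool:
  increments:
    - {"claw": -1,"dp": [0.1,-0.5,1.5],"twist": [-0.7,0.3,0.6]}
    - {"claw": -1,"dp": [0.1,-0.3,2.5],"twist": [-0.4,0.1,0.2]}
    - {"claw": -1,"dp": [0,-0.1,2.5],"twist": [0,0,0]}
    - {"claw": -1,"dp": [0,0,1.5],"twist": [0,0,0]}
    - {"claw": -1,"dp": [0,0,0.4],"twist": [0,0,0]}

```text
time: 36.05
ee_pos: [447.5, -29.5, 44.8]
tcp_rot: [179.5, 0.1, 84.3]
force: [-0.1, -0.1, 0.2]
finger_gap: 86.8
```

```bash
python3 go.py 449.4 -34 12 83.9
```

```text
t 36.05 tcp [447.5 -29.5  44.8] [1.795e+02 1.000e-01 8.430e+01] F [-0.1 -0.1  0.2] gap 86.8 dist 33.2 rows 1
{"dp":[-0.43,0.20,3.28],"twist":[0.5,0.1,0.4]}
```

Request:
drive_tool:
  increments:
    - {"claw": -1,"dp": [-0.4,0,1.0],"twist": [0.4,0.1,0.4]}
    - {"claw": -1,"dp": [-0.1,0,1.0],"twist": [0,0,0]}
    - {"claw": -1,"dp": [0,0,0.7],"twist": [0,0,0]}
    - {"claw": -1,"dp": [0,0,0.3],"twist": [0,0,0]}
    - {"claw": -1,"dp": [0,0,0],"twist": [0,0,0]}

```text
time: 36.47
ee_pos: [447.9, -32.1, 14.1]
tcp_rot: [179.9, -0.1, 84.1]
force: [-0.3, -0.5, 0.3]
finger_gap: 87.1
```

```bash
python3 go.py 449.4 -34 12 83.9
```

```text
t 36.47 tcp [447.9 -32.1  14.1] [ 1.799e+02 -1.000e-01  8.410e+01] F [-0.3 -0.5  0.3] gap 87.1 dist 3.2 rows 1
{"dp":[-0.17,0.17,0.21],"twist":[0.1,-0.1,0.2]}
```

Request:
drive_tool:
  increments:
    - {"claw": 1,"dp": [-0.2,0.15,0.2],"twist": [0.1,0,0.2]}
    - {"claw": 1,"dp": [0,0,0],"twist": [0,0,0]}
    - {"claw": 1,"dp": [0,0,0],"twist": [0,0,0]}
    - {"claw": 1,"dp": [0,0,0],"twist": [0,0,0]}
    - {"claw": 1,"dp": [0,0,0],"twist": [0,0,0]}
  squeeze: 15

```text
time: 36.88
ee_pos: [450.8, -34.3, 13.9]
tcp_rot: [179.8, -0.0, 84.0]
force: [-0.3, -0.1, 0.0]
finger_gap: 61.6
```

Request:
drive_tool:
  increments:
    - {"claw": 1,"dp": [0,0,0],"twist": [0,0,0]}
    - {"claw": 1,"dp": [0,0,0],"twist": [0,0,0]}
    - {"claw": 1,"dp": [0,0,0],"twist": [0,0,0]}
    - {"claw": 1,"dp": [0,0,0],"twist": [0,0,0]}

```text
time: 37.22
ee_pos: [450.6, -34.3, 14.3]
tcp_rot: [179.8, -0.0, 84.0]
force: [-0.4, 0.2, -1.3]
finger_gap: 49.6
```

Request:
drive_tool:
  increments:
    - {"claw": 1,"dp": [0,0,-0.4],"twist": [0,0,0]}
    - {"claw": 1,"dp": [0,0,-1.5],"twist": [0,0,0]}
    - {"claw": 1,"dp": [0,0,-3],"twist": [0,0,0]}
    - {"claw": 1,"dp": [0,0,-3],"twist": [0,0,0]}
    - {"claw": 1,"dp": [0,0,-1.5],"twist": [0,0,0]}

```text
time: 37.63
ee_pos: [446.9, -33.4, 108.1]
tcp_rot: [-179.5, -0.2, 83.9]
force: [1.1, -0.4, -1.2]
finger_gap: 50.0
```

```bash
python3 go.py 601.5 262 100 81.6 35
```

```text
t 37.63 tcp [446.9 -33.4 108.1] [-179.5   -0.2   83.9] F [ 1.1 -0.4 -1.2] gap 50.0 dist 333.5 rows 10
{"dp":[3.10,1.23,0.08],"twist":[-0.1,-0.0,0.2]},{"dp":[3.11,1.21,0.08],"twist":[-0.1,-0.0,0.2]},{"dp":[3.11,1.20,0.08],"twist":[-0.1,-0.0,0.2]},{"dp":[3.12,1.19,0.08],"twist":[-0.1,-0.0,0.2]},{"dp":[3.12,1.18,0.08],"twist":[-0.1,-0.0,0.2]}
{"dp":[3.13,1.16,0.08],"twist":[-0.1,-0.0,0.2]},{"dp":[3.13,1.15,0.08],"twist":[-0.1,-0.0,0.2]},{"dp":[3.13,1.14,0.08],"twist":[-0.1,-0.0,0.2]},{"dp":[3.14,1.12,0.08],"twist":[-0.1,-0.0,0.2]},{"dp":[3.14,1.11,0.08],"twist":[-0.1,-0.0,0.2]}
```

Request:
drive_tool:
  increments:
    - {"claw": 1,"dp": [1.6,1.0,0],"twist": [-0.1,0,0.2]}
    - {"claw": 1,"dp": [3.1,1.3,0],"twist": [-0.1,0,0.2]}
    - {"claw": 1,"dp": [3.1,1.3,0],"twist": [-0.1,0,0.2]}
    - {"claw": 1,"dp": [3.1,1.2,0],"twist": [-0.1,0,0.2]}
    - {"claw": 1,"dp": [3.1,1.2,0],"twist": [-0.1,0,0.2]}

```text
time: 38.05
ee_pos: [524.2, 97.9, 114.5]
tcp_rot: [179.7, -0.0, 82.3]
force: [0.2, 0.2, -1.6]
finger_gap: 49.7
```

Request:
drive_tool:
  increments:
    - {"claw": 1,"dp": [3.1,1.2,0],"twist": [-0.1,0,0.2]}
    - {"claw": 1,"dp": [3.1,1.2,0],"twist": [-0.1,0,0.2]}
    - {"claw": 1,"dp": [3.1,1.2,0],"twist": [-0.1,0,0.2]}
    - {"claw": 1,"dp": [3.1,1.1,0],"twist": [-0.1,0,0.2]}
    - {"claw": 1,"dp": [2.6,0.8,0],"twist": [-0.1,0,0]}

```text
time: 38.47
ee_pos: [600.4, 247.1, 115.3]
tcp_rot: [179.3, 0.0, 81.5]
force: [1.1, -0.2, -0.9]
finger_gap: 49.7
```

Request:
drive_tool:
  increments:
    - {"claw": 1,"dp": [1,0.3,0],"twist": [0,0,0]}
    - {"claw": 1,"dp": [0,0,0],"twist": [0,0,0]}
    - {"claw": 1,"dp": [0,0,0],"twist": [0,0,0]}

```text
time: 38.72
ee_pos: [605.3, 262.5, 114.7]
tcp_rot: [179.3, -0.1, 81.9]
force: [-0.7, 0.0, -0.9]
finger_gap: 50.0
```

```bash
python3 go.py 601.5 261.8 50 81.6 35
```

```text
t 38.72 tcp [605.3 262.5 114.7] [ 1.793e+02 -1.000e-01  8.190e+01] F [-0.7  0.  -0.9] gap 50.0 dist 64.8 rows 2
{"dp":[-0.06,-0.23,3.23],"twist":[0.4,-0.0,0.1]},{"dp":[-0.06,-0.21,3.23],"twist":[0.4,-0.0,0.1]}
```

Request:
drive_tool:
  increments:
    - {"claw": 1,"dp": [0,-0.4,1.2],"twist": [0.4,0,0.2]}
    - {"claw": 1,"dp": [0,-0.2,2],"twist": [0.3,0,0.1]}
    - {"claw": 1,"dp": [0,0,2],"twist": [0,0,0]}
    - {"claw": 1,"dp": [0,0,1.2],"twist": [0,0,0]}
    - {"claw": 1,"dp": [0,0,0.3],"twist": [0,0,0]}

```text
time: 39.13
ee_pos: [594.8, 256.1, 44.3]
tcp_rot: [-179.7, 0.2, 81.2]
force: [-1.2, -0.8, -1.7]
finger_gap: 50.0
```

```bash
python3 go.py 601.5 261.8 25 81.6 35
```

```text
t 39.13 tcp [594.8 256.1  44.3] [-179.7    0.2   81.2] F [-1.2 -0.8 -1.7] gap 50.0 dist 21.2 rows 1
{"dp":[0.67,0.58,1.93],"twist":[-0.3,0.2,-0.4]}
```

Request:
drive_tool:
  increments:
    - {"claw": 1,"dp": [0.6,0.6,0.5],"twist": [-0.3,0.2,-0.4]}
    - {"claw": 1,"dp": [0.1,0.1,0.7],"twist": [0,0,0]}
    - {"claw": 1,"dp": [0,0,0.4],"twist": [0,0,0]}
    - {"claw": 1,"dp": [0,0,0.1],"twist": [0,0,0]}
    - {"claw": 1,"dp": [0,0,0],"twist": [0,0,0]}

```text
time: 39.55
ee_pos: [602.8, 259.4, 24.9]
tcp_rot: [-179.8, 0.0, 81.4]
force: [-0.3, 0.1, -1.9]
finger_gap: 49.8
```

```bash
python3 pic.py side s12 20 200 220 350; python3 go.py 601.5 261.8 21 81.6 35
```

```text
[602.9 259.5  25.1] [-179.9    0.    81.4] 50.102698846993256
t 39.6 tcp [602.9 259.5  25.1] [-179.9    0.    81.4] F [ 0.5 -0.4 -1.8] gap 50.1 dist 4.9 rows 1
{"dp":[0.21,-0.17,0.41],"twist":[-0.1,0.0,-0.2]}
```

View pics/s12.png

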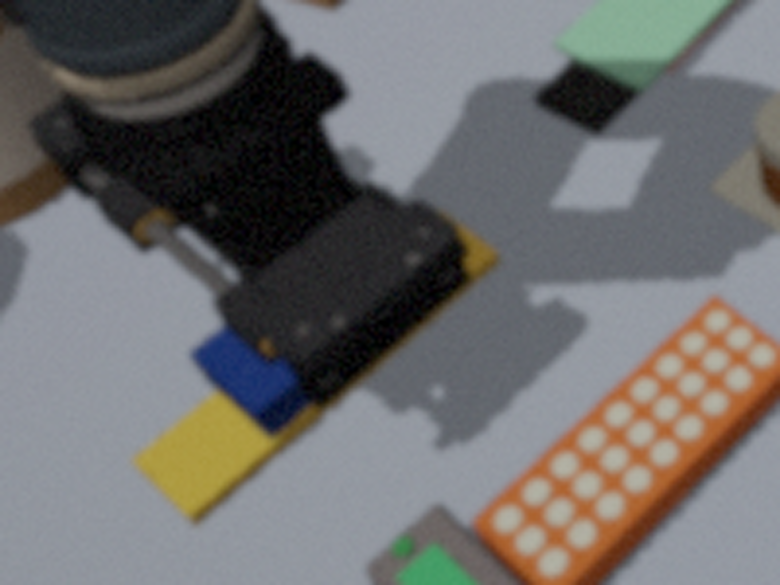

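Request:
drive_tool:
  increments:
    - {"claw": 1,"dp": [0.25,-0.15,0.15],"twist": [0,0,-0.2]}
    - {"claw": 1,"dp": [0,0,0.15],"twist": [0,0,0]}

```text
time: 39.77
ee_pos: [602.6, 262.7, 23.3]
tcp_rot: [-180.0, -0.0, 81.7]
force: [0.3, 0.5, -1.6]
finger_gap: 49.9
```

Request:
drive_tool:
  increments:
    - {"claw": 1,"dp": [0,0,0.1],"twist": [0,0,0]}

```text
time: 39.85
ee_pos: [602.8, 263.0, 22.7]
tcp_rot: [180.0, -0.1, 81.7]
force: [0.4, 0.2, -0.4]
finger_gap: 49.7
```

```bash
python3 go.py 601.5 261.8 20 81.6 35
```

```text
t 39.85 tcp [602.8 263.   22.7] [ 1.80e+02 -1.00e-01  8.17e+01] F [ 0.4  0.2 -0.4] gap 49.7 dist 3.2 rows 1
{"dp":[-0.14,-0.11,0.27],"twist":[0.0,-0.1,0.1]}
```

Request:
drive_tool:
  increments:
    - {"claw": 1,"dp": [-0.1,-0.15,0.1],"twist": [0,0,0]}
    - {"claw": 1,"dp": [0,0,0.15],"twist": [0,0,0]}

```text
time: 40.02
ee_pos: [601.3, 262.7, 20.6]
tcp_rot: [179.9, -0.1, 81.7]
force: [-0.8, 0.7, -1.3]
finger_gap: 49.5
```

Request:
drive_tool:
  increments:
    - {"claw": 1,"dp": [0,0,0.12],"twist": [0,0,0]}

```text
time: 40.1
ee_pos: [601.4, 262.7, 20.3]
tcp_rot: [179.9, -0.1, 81.7]
force: [-2.0, -0.8, 10.0]
finger_gap: 49.6
```

Contact at the right height; release.

Request:
drive_tool:
  increments:
    - {"claw": -1,"dp": [0,0,0],"twist": [0,0,0]}
    - {"claw": -1,"dp": [0,0,0],"twist": [0,0,0]}
    - {"claw": -1,"dp": [0,0,0],"twist": [0,0,0]}
    - {"claw": -1,"dp": [0,0,0],"twist": [0,0,0]}

```text
time: 40.43
ee_pos: [602.5, 263.0, 21.5]
tcp_rot: [179.7, -0.2, 81.7]
force: [-0.4, -0.3, -0.8]
finger_gap: 68.5
```

Request:
drive_tool:
  increments:
    - {"claw": -1,"dp": [0,0,-1],"twist": [0,0,0]}
    - {"claw": -1,"dp": [0,0,-3],"twist": [0,0,0]}
    - {"claw": -1,"dp": [0,0,-3.5],"twist": [0,0,0]}
    - {"claw": -1,"dp": [0,0,-3.5],"twist": [0,0,0]}
    - {"claw": -1,"dp": [0,0,-1],"twist": [0,0,0]}

```text
time: 40.85
ee_pos: [599.0, 261.7, 142.5]
tcp_rot: [-179.7, 0.1, 81.7]
force: [0.8, 0.6, 1.3]
finger_gap: 86.9
```

```bash
cat > ms3.py <<'E'
from ms import *
measure("jar",4,(460,67,0))
measure("plate_long",16,(593,7,-.04),cams=("side",))
E
python3 ms3.py; python3 go.py 460.2 67 110 83.7 35
```

```text
jar top [458.8  68.2   0. ] 0.071 373
jar side [460.1  66.2   0. ] 0.105 618
plate_long side [594.2   4.6  -1.1] 0.118 1018
t 41.15 tcp [594.4 260.5 134.5] [-179.     0.4   81.7] F [-0.7 -0.1  0.3] gap 87.0 dist 236.7 rows 7
{"dp":[-3.01,-1.49,0.40],"twist":[-0.2,0.1,-0.3]},{"dp":[-3.00,-1.51,0.39],"twist":[-0.2,0.1,-0.3]},{"dp":[-3.00,-1.52,0.38],"twist":[-0.2,0.1,-0.3]},{"dp":[-2.99,-1.54,0.38],"twist":[-0.2,0.1,-0.3]},{"dp":[-2.98,-1.55,0.37],"twist":[-0.2,0.1,-0.3]}
{"dp":[-2.97,-1.57,0.36],"twist":[-0.2,0.1,-0.3]},{"dp":[-2.97,-1.59,0.36],"twist":[-0.2,0.1,-0.3]}
```

Request:
drive_tool:
  increments:
    - {"claw": -1,"dp": [-1.8,-0.9,0.1],"twist": [-0.2,0.1,-0.3]}
    - {"claw": -1,"dp": [-3,-1.5,0.1],"twist": [-0.2,0.1,-0.3]}
    - {"claw": -1,"dp": [-3,-1.5,0.2],"twist": [-0.2,0.1,-0.3]}
    - {"claw": -1,"dp": [-3,-1.6,0.2],"twist": [-0.2,0.1,-0.3]}
    - {"claw": -1,"dp": [-3,-1.6,0.2],"twist": [-0.1,0,-0.3]}

```text
time: 41.57
ee_pos: [503.1, 134.0, 118.5]
tcp_rot: [-179.5, -0.1, 83.7]
force: [-0.0, 0.2, -1.0]
finger_gap: 86.8
```

Request:
drive_tool:
  increments:
    - {"claw": -1,"dp": [-3,-1.6,0.2],"twist": [0,0,-0.3]}
    - {"claw": -1,"dp": [-2.5,-1.3,0.2],"twist": [0,0,-0.2]}
    - {"claw": -1,"dp": [-1.2,-0.6,0.2],"twist": [0,0,0]}
    - {"claw": -1,"dp": [0,0,0],"twist": [0,0,0]}
    - {"claw": -1,"dp": [0,0,0],"twist": [0,0,0]}

```text
time: 41.98
ee_pos: [446.0, 65.3, 105.1]
tcp_rot: [-178.0, 0.0, 83.9]
force: [-0.4, 0.4, 0.7]
finger_gap: 87.0
```

```bash
python3 go.py 459.8 67.2 60 83.7 35
```

```text
t 41.98 tcp [446.   65.3 105.1] [-178.     0.    83.9] F [-0.4  0.4  0.7] gap 87.0 dist 47.2 rows 2
{"dp":[0.17,0.75,2.23],"twist":[-1.0,0.0,0.1]},{"dp":[0.17,0.71,2.24],"twist":[-1.0,0.0,0.1]}
```

Request:
drive_tool:
  increments:
    - {"claw": -1,"dp": [0.2,1,0.5],"twist": [-1.3,0,0]}
    - {"claw": -1,"dp": [0.1,0.4,1],"twist": [-0.7,0,0]}
    - {"claw": -1,"dp": [0,0,1],"twist": [0,0,0]}
    - {"claw": -1,"dp": [0,0,0.5],"twist": [0,0,0]}
    - {"claw": -1,"dp": [0,0,0],"twist": [0,0,0]}

```text
time: 42.4
ee_pos: [463.3, 69.8, 71.0]
tcp_rot: [179.9, -0.0, 84.0]
force: [0.5, -0.8, -0.1]
finger_gap: 86.9
```

```bash
python3 go.py 459.8 67.2 24 83.7 35
```

```text
t 42.4 tcp [463.3  69.8  71. ] [179.9  -0.   84. ] F [ 0.5 -0.8 -0.1] gap 86.9 dist 47.2 rows 2
{"dp":[-0.15,-0.16,2.35],"twist":[0.0,-0.0,0.2]},{"dp":[-0.15,-0.16,2.35],"twist":[0.0,-0.0,0.2]}
```

Request:
drive_tool:
  increments:
    - {"claw": -1,"dp": [-0.2,-0.4,1],"twist": [0,0,0.3]}
    - {"claw": -1,"dp": [-0.1,-0.2,1.5],"twist": [0,0,0]}
    - {"claw": -1,"dp": [0,0,1.2],"twist": [0,0,0]}
    - {"claw": -1,"dp": [0,0,0.6],"twist": [0,0,0]}
    - {"claw": -1,"dp": [0,0,0.1],"twist": [0,0,0]}

```text
time: 42.82
ee_pos: [460.7, 70.2, 25.5]
tcp_rot: [179.7, -0.1, 84.0]
force: [-0.6, 0.5, 0.2]
finger_gap: 87.1
```

```bash
python3 go.py 459.8 67.2 24 83.7 35
```

```text
t 42.82 tcp [460.7  70.2  25.5] [ 1.797e+02 -1.000e-01  8.400e+01] F [-0.6  0.5  0.2] gap 87.1 dist 3.4 rows 1
{"dp":[-0.30,-0.06,0.15],"twist":[0.3,-0.1,0.3]}
```

Request:
drive_tool:
  increments:
    - {"claw": 1,"dp": [-0.3,-0.1,0.1],"twist": [0.3,0,0.2]}
    - {"claw": 1,"dp": [0,0,0],"twist": [0,0,0]}
    - {"claw": 1,"dp": [0,0,0],"twist": [0,0,0]}
    - {"claw": 1,"dp": [0,0,0],"twist": [0,0,0]}
    - {"claw": 1,"dp": [0,0,0],"twist": [0,0,0]}
  squeeze: 12

```text
time: 43.23
ee_pos: [461.0, 67.5, 25.7]
tcp_rot: [179.9, -0.1, 83.8]
force: [0.3, -0.2, 0.3]
finger_gap: 61.4
```

Request:
drive_tool:
  increments:
    - {"claw": 1,"dp": [0,0,0],"twist": [0,0,0]}
    - {"claw": 1,"dp": [0,0,0],"twist": [0,0,0]}
    - {"claw": 1,"dp": [0,0,0],"twist": [0,0,0]}
    - {"claw": 1,"dp": [0,0,0],"twist": [0,0,0]}
    - {"claw": 1,"dp": [0,0,0],"twist": [0,0,0]}

```text
time: 43.65
ee_pos: [461.3, 67.4, 26.7]
tcp_rot: [179.8, -0.1, 83.8]
force: [-0.1, 0.6, -0.4]
finger_gap: 45.6
```

```bash
python3 ms.py case 10 601.5 262 -8.4; python3 ms.py stand 0 601.5 262 -8.4
```

```text
case top none []
case side [602.4 262.1  -8.8] 0.037 1759
stand top [600.8 262.8  -8.6] 1.48 623
stand side [602.4 261.6  -8.5] 1.228 1089
```

Request:
drive_tool:
  increments:
    - {"claw": 1,"dp": [0,0,-0.4],"twist": [0,0,0]}
    - {"claw": 1,"dp": [0,0,-1.5],"twist": [0,0,0]}
    - {"claw": 1,"dp": [0,0,-3],"twist": [0,0,0]}
    - {"claw": 1,"dp": [0,0,-3],"twist": [0,0,0]}
    - {"claw": 1,"dp": [0,0,-2],"twist": [0,0,0]}

```text
time: 44.47
ee_pos: [457.1, 67.5, 125.2]
tcp_rot: [-179.4, -0.1, 83.8]
force: [0.3, -0.3, -1.4]
finger_gap: 45.9
```

```bash
python3 go.py 601.5 262.5 115 81.6 35
```

```text
t 44.47 tcp [457.1  67.5 125.2] [-1.794e+02 -1.000e-01  8.380e+01] F [ 0.3 -0.3 -1.4] gap 45.9 dist 242.9 rows 7
{"dp":[2.99,1.75,0.13],"twist":[-0.1,-0.0,0.3]},{"dp":[3.00,1.73,0.13],"twist":[-0.1,-0.0,0.3]},{"dp":[3.01,1.72,0.14],"twist":[-0.1,-0.0,0.3]},{"dp":[3.02,1.70,0.14],"twist":[-0.1,-0.0,0.3]},{"dp":[3.03,1.68,0.14],"twist":[-0.1,-0.0,0.3]}
{"dp":[3.04,1.67,0.14],"twist":[-0.1,-0.0,0.3]},{"dp":[3.05,1.65,0.14],"twist":[-0.1,-0.0,0.3]}
```

Request:
drive_tool:
  increments:
    - {"claw": 1,"dp": [1.8,1.1,0],"twist": [-0.1,0,0.3]}
    - {"claw": 1,"dp": [3,1.7,0],"twist": [-0.1,0,0.3]}
    - {"claw": 1,"dp": [3,1.7,0],"twist": [-0.1,0,0.3]}
    - {"claw": 1,"dp": [3,1.7,0],"twist": [-0.1,0,0.3]}
    - {"claw": 1,"dp": [3,1.7,0],"twist": [-0.1,0,0.3]}

```text
time: 44.88
ee_pos: [552.1, 194.6, 132.8]
tcp_rot: [179.8, 0.0, 81.7]
force: [-0.6, 0.1, -1.7]
finger_gap: 45.9
```

Request:
drive_tool:
  increments:
    - {"claw": 1,"dp": [3,1.7,0],"twist": [-0.1,0,0.3]}
    - {"claw": 1,"dp": [2.4,1.3,0],"twist": [-0.1,0,0.2]}
    - {"claw": 1,"dp": [1,0.5,0],"twist": [0,0,0]}
    - {"claw": 1,"dp": [0,0,0],"twist": [0,0,0]}
    - {"claw": 1,"dp": [0,0,0],"twist": [0,0,0]}

```text
time: 45.3
ee_pos: [600.7, 262.4, 134.0]
tcp_rot: [179.3, -0.2, 81.6]
force: [-0.3, -0.5, -1.6]
finger_gap: 45.6
```

```bash
python3 go.py 601.5 262.5 75 81.6 35
```

```text
t 45.3 tcp [600.7 262.4 134. ] [179.3  -0.2  81.6] F [-0.3 -0.5 -1.6] gap 45.6 dist 59.0 rows 2
{"dp":[0.00,0.00,2.95],"twist":[0.3,-0.1,-0.0]},{"dp":[0.01,0.02,2.95],"twist":[0.3,-0.1,-0.0]}
```

Request:
drive_tool:
  increments:
    - {"claw": 1,"dp": [0,0,1],"twist": [0.4,-0.1,0]}
    - {"claw": 1,"dp": [0,0,1.7],"twist": [0.3,0,0]}
    - {"claw": 1,"dp": [0,0,1.6],"twist": [0,0,0]}
    - {"claw": 1,"dp": [0,0,0.8],"twist": [0,0,0]}
    - {"claw": 1,"dp": [0,0,0.2],"twist": [0,0,0]}

```text
time: 45.72
ee_pos: [596.5, 257.3, 78.3]
tcp_rot: [-179.6, 0.1, 81.4]
force: [-0.9, -0.3, -1.6]
finger_gap: 45.7
```

```bash
python3 go.py 601.5 262.5 62 81.6 35
```

```text
t 45.72 tcp [596.5 257.3  78.3] [-1.796e+02  1.000e-01  8.140e+01] F [-0.9 -0.3 -1.6] gap 45.7 dist 17.9 rows 1
{"dp":[0.59,0.43,1.63],"twist":[-0.4,0.1,-0.2]}
```

Request:
drive_tool:
  increments:
    - {"claw": 1,"dp": [0.5,0.4,0.4],"twist": [-0.4,0.1,0]}
    - {"claw": 1,"dp": [0.1,0.1,0.5],"twist": [0,0,0]}
    - {"claw": 1,"dp": [0,0,0.3],"twist": [0,0,0]}
    - {"claw": 1,"dp": [0,0,0.1],"twist": [0,0,0]}
    - {"claw": 1,"dp": [0,0,0],"twist": [0,0,0]}

```text
time: 46.13
ee_pos: [602.0, 260.7, 64.0]
tcp_rot: [-179.9, 0.1, 81.2]
force: [-0.2, -0.8, -1.2]
finger_gap: 46.1
```

```bash
python3 go.py 601.5 262.5 57 81.6 35
```

```text
t 46.13 tcp [602.  260.7  64. ] [-1.799e+02  1.000e-01  8.120e+01] F [-0.2 -0.8 -1.2] gap 46.1 dist 7.2 rows 1
{"dp":[0.17,-0.08,0.70],"twist":[-0.1,0.1,-0.4]}
```

Request:
drive_tool:
  increments:
    - {"claw": 1,"dp": [0.15,-0.1,0.3],"twist": [-0.1,0.1,0]}
    - {"claw": 1,"dp": [0,0,0.3],"twist": [0,0,0]}
    - {"claw": 1,"dp": [0,0,0.1],"twist": [0,0,0]}

```text
time: 46.38
ee_pos: [602.2, 262.9, 57.9]
tcp_rot: [179.8, -0.1, 81.2]
force: [-0.1, -0.5, -0.6]
finger_gap: 45.9
```

Request:
drive_tool:
  increments:
    - {"claw": 1,"dp": [0,-0.05,0.1],"twist": [0,0,0]}

```text
time: 46.47
ee_pos: [601.8, 263.1, 56.9]
tcp_rot: [179.8, -0.1, 81.3]
force: [-0.4, 0.4, -1.1]
finger_gap: 45.9
```

Request:
drive_tool:
  increments:
    - {"claw": 1,"dp": [-0.05,-0.03,0.08],"twist": [0.1,0,0]}

```text
time: 46.55
ee_pos: [601.6, 263.1, 56.6]
tcp_rot: [179.8, -0.1, 81.3]
force: [-0.6, 1.6, 5.3]
finger_gap: 45.4
```

Request:
drive_tool:
  increments:
    - {"claw": -1,"dp": [0,0,0],"twist": [0,0,0]}
    - {"claw": -1,"dp": [0,0,0],"twist": [0,0,0]}
    - {"claw": -1,"dp": [0,0,0],"twist": [0,0,0]}
    - {"claw": -1,"dp": [0,0,0],"twist": [0,0,0]}
    - {"claw": -1,"dp": [0,0,0],"twist": [0,0,0]}

```text
time: 46.97
ee_pos: [602.4, 263.2, 57.5]
tcp_rot: [179.7, -0.2, 81.3]
force: [-0.1, 0.7, 0.6]
finger_gap: 71.2
```

Request:
drive_tool:
  increments:
    - {"claw": -1,"dp": [0,0,-1],"twist": [0,0,0]}
    - {"claw": -1,"dp": [0,0,-3],"twist": [0,0,0]}
    - {"claw": -1,"dp": [0,0,-3.5],"twist": [0,0,0]}
    - {"claw": -1,"dp": [0,0,-3.5],"twist": [0,0,0]}
    - {"claw": -1,"dp": [0,0,-3],"twist": [0,0,0]}

```text
time: 47.38
ee_pos: [596.1, 261.0, 195.0]
tcp_rot: [-179.2, 0.3, 81.2]
force: [-0.1, -0.2, -0.1]
finger_gap: 86.6
```

```bash
python3 go.py 430 -250 190 60 38
```

```text
t 47.38 tcp [596.1 261.  195. ] [-179.2    0.3   81.2] F [-0.1 -0.2 -0.1] gap 86.6 dist 537.3 rows 15
{"dp":[-3.54,-0.57,0.06],"twist":[-0.1,0.0,1.4]},{"dp":[-3.55,-0.49,0.06],"twist":[-0.1,0.0,1.4]},{"dp":[-3.56,-0.40,0.06],"twist":[-0.1,0.0,1.4]},{"dp":[-3.57,-0.31,0.05],"twist":[-0.1,0.0,1.4]},{"dp":[-3.57,-0.22,0.05],"twist":[-0.1,0.0,1.4]}
{"dp":[-3.58,-0.13,0.05],"twist":[-0.1,0.0,1.4]},{"dp":[-3.58,-0.05,0.05],"twist":[-0.1,0.0,1.4]},{"dp":[-3.58,0.04,0.05],"twist":[-0.1,0.0,1.4]},{"dp":[-3.58,0.13,0.04],"twist":[-0.1,0.0,1.4]},{"dp":[-3.58,0.22,0.04],"twist":[-0.1,0.0,1.4]}
{"dp":[-3.57,0.31,0.04],"twist":[-0.1,0.0,1.4]},{"dp":[-3.56,0.40,0.04],"twist":[-0.1,0.0,1.4]},{"dp":[-3.55,0.48,0.04],"twist":[-0.1,0.0,1.4]},{"dp":[-3.54,0.57,0.04],"twist":[-0.1,0.0,1.4]},{"dp":[-3.52,0.66,0.03],"twist":[-0.1,0.0,1.4]}
```

Move the arm out of view to check everything.

Request:
drive_tool:
  increments:
    - {"claw": -1,"dp": [-2,-0.4,-0.2],"twist": [0,0,1]}
    - {"claw": -1,"dp": [-3.5,-0.5,-0.2],"twist": [0,0,1]}
    - {"claw": -1,"dp": [-3.5,-0.4,0],"twist": [0,0,1]}
    - {"claw": -1,"dp": [-3.5,-0.3,0],"twist": [0,0,1]}
    - {"claw": -1,"dp": [-3.6,-0.2,0],"twist": [0,0,1]}

```text
time: 47.8
ee_pos: [555.6, 110.2, 214.8]
tcp_rot: [179.1, -0.5, 76.7]
force: [0.4, -0.8, -0.4]
finger_gap: 87.0
```

Request:
drive_tool:
  increments:
    - {"claw": -1,"dp": [-3.6,-0.2,0],"twist": [0,0,1]}
    - {"claw": -1,"dp": [-3.6,-0.1,0],"twist": [0,0,1]}
    - {"claw": -1,"dp": [-3.6,0,0],"twist": [0,0,1]}
    - {"claw": -1,"dp": [-3.6,0,0],"twist": [0,0,1]}
    - {"claw": -1,"dp": [-3.6,0,0],"twist": [0,0,1]}

```text
time: 48.22
ee_pos: [502.3, -69.9, 218.3]
tcp_rot: [178.7, -0.6, 71.6]
force: [0.1, -0.6, -0.4]
finger_gap: 86.6
```

Request:
drive_tool:
  increments:
    - {"claw": -1,"dp": [-3.6,0,0],"twist": [0,0,1]}
    - {"claw": -1,"dp": [-3.6,0,0],"twist": [0,0,1]}
    - {"claw": -1,"dp": [-3.6,0,0],"twist": [0,0,1]}
    - {"claw": -1,"dp": [-3.6,0,0],"twist": [0,0,1]}
    - {"claw": -1,"dp": [-3.6,0,0],"twist": [0,0,1]}

```text
time: 48.63
ee_pos: [436.1, -247.1, 221.2]
tcp_rot: [178.3, -0.6, 66.4]
force: [0.2, -0.3, 0.3]
finger_gap: 87.0
```

Request:
drive_tool:
  increments:
    - {"claw": -1,"dp": [-3.6,0,0],"twist": [0,0,0]}
    - {"claw": -1,"dp": [-3.6,0,0],"twist": [0,0,0]}
    - {"claw": -1,"dp": [-2,0,0],"twist": [0,0,0]}
    - {"claw": -1,"dp": [0,0,0],"twist": [0,0,0]}
    - {"claw": -1,"dp": [0,0,0],"twist": [0,0,0]}

```text
time: 49.05
ee_pos: [394.3, -344.3, 224.7]
tcp_rot: [177.8, -0.3, 65.7]
force: [-0.2, 0.5, -0.4]
finger_gap: 87.1
```

```bash
python3 pic.py side s13 20 130 340 384; python3 pic.py top t13 60 70 330 270; cat > ms4.py <<'E'
from ms import *
j=measure("jar",34,(601,262,0))
pj=[cyl(np.mean(list(j.values()),axis=0),23,34,82)]
measure("case",10,(601,262,-.15),occ=pj)
pc=pj+[box((601.5,262.3,np.radians(-8.5)),50,92,10,34)]
measure("stand",0,(601,262,-.15),occ=pc)
measure("tray",10,(437,236,-.19))
measure("plate_long",16,(593,7,-.04))
pl=[box((592.6,6.8,np.radians(-2.4)),64,116,16,22)]
measure("plate_short",10,(593,7,-.04),occ=pl)
E
python3 ms4.py
```

```text
[ 394.6 -344.2  224.8] [177.8  -0.2  65.8] 86.86441600677982
[ 395.  -343.   224.6] [177.8  -0.3  65.9] 86.93267136474653
jar top [600.  262.1   0. ] 0.118 462
jar side [601.9 260.8   0. ] 0.083 951
case top [600.2 264.8  -8.8] 0.197 551
case side [601.7 261.5  -7. ] 0.101 1193
stand top [600.8 263.9  -9. ] 0.169 577
stand side [603.8 260.2  -7.2] 0.191 951
tray top [435.6 236.4 -11.2] 0.044 1567
tray side [437.1 234.7 -11.3] 0.026 3034
plate_long top [591.    7.6  -2.3] 0.032 1464
plate_long side [592.6   4.8  -2.7] 0.043 1102
plate_short top none []
plate_short side none []
```

View pics/s13.png

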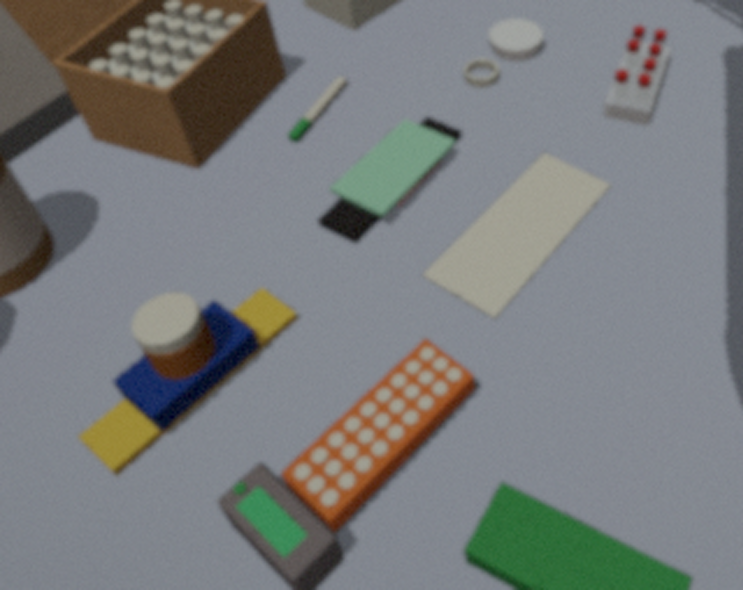

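View pics/t13.png

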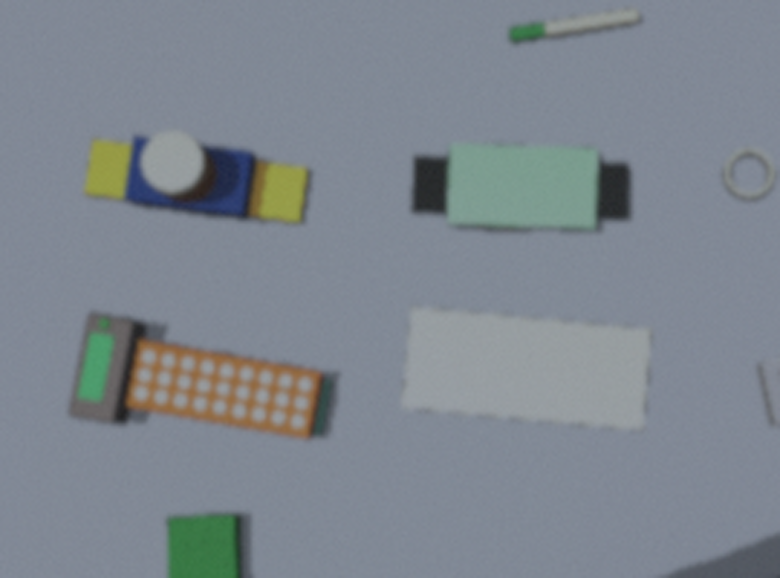

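```bash
python3 -c "
from workcell import bot,status
print(status.state()['time']); print(bot.job_done())"
```

```text
50.35
the job is handed in; nothing more can be done
None
```

I finished the job and handed it in at about 50 s of the 144 s. I unstacked in the order you asked. The jar and case were set aside on the mat. The short plate went on the strip with the long plate on top of it. The tray is on the platen, the case is back on the stand and the jar stands on the case.

**Last checks** (same-camera comparisons, with the arm moved clear):
- **Tray:** within about 1.5 mm and 0.5° of the platen's centre and line.
- **Long plate:** within about 2 mm of the strip's centre and 0.5° of its line.
- **Case:** about 1 mm and 0.4° off the stand, from the side camera just after placing. The final fit, with the jar partly hiding the case, was less sure, at about 2 mm.
- **Jar:** upright; about 1 mm from the case's centre in the side camera and about 3 mm in the top camera.

**What disagreed or could not be checked:**
- **Camera disagreement:** the two cameras differ by about 2–3 mm throughout. I used their mean for the placements.
- **Long plate drop:** when I lowered it, a fingertip touched the short plate's edge (about 10 N). I let the long plate go roughly 6 mm above the short one, then closed the jaws gently around both to line them up.
- **Short plate:** it is hidden under the long one, so I could not measure it at the end. Before it was covered, a partly hidden side-camera fit put it about 2 mm and 2.4° off the strip; the later squeeze should have squared it up.

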